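# Lock the bottle rack to the cupboard shelf with its linch pin

## Task

Lock the chrome bottle rack in its place: take the steel linch pin out of its grey parking block, feel it into the hole of the rack's lock bracket and push it straight down until its collar is fully home on the bracket block, then flip the sprung ring over the pin's upper end so that it snaps down onto the collar. Work gently: nothing may press on the bracket, the pin hole or the ring with more than about 30 N, and leave the other things on the shelf where they are.

Things in the scene. Friction and masses are not known exactly. Their poses are not given: they have to be found in the camera images.
- hole (a point): Nominal mouth of the pin hole, centre of the bracket's aluminium block, at its top face (46 mm above the shelf). z up, x level towards the bottle rack, y level towards the ring's hinge. Bore 13 mm diameter, sharp-edged. The block sits with play: the real bore lies up to 4.5 mm off this point along x and up to 4.5 mm along y, differently each time, unmeasured; it stays put (40 N friction).
- pin_center (a point): Half-way up the axis of the loose steel linch pin (110 g, 74 mm tall); z up along the pin. From below: round shank 12 mm diameter, 38 mm long, foot tapered to 9.5 mm over its last 2.5 mm; collar 40 mm diameter, 6 mm thick, its underside 1 mm above this point; round neck 12 mm diameter, 30 mm tall, to grip by. Home, the collar rests on the block and this point is 1 mm below the block's top.
- stand: Grey parking block 70 x 70 x 45 mm, fixed, origin under its centre; the pin stands in its loose 16 mm hole with the collar on its top face.
- ring (a joint): Hinge angle of the sprung ring: 0 = open (leaning 30 degrees back from upright, away from the hole), 2.09 = closed, level on the collar round the neck. Hinge axis along the hole point's x, 42 mm to its +y, 8.5 mm above it. An over-centre spring holds it at 0; pushed past about 1.05 (30 degrees past upright) it snaps on to closed. Pushing it over at its end takes about 2 to 5 N.
- ring_end (a point): Middle of the far end of the sprung ring, 74 mm from its hinge: an oblong ring of 5 mm round steel, 34 mm wide, 24 mm between its sides. Open, this point is 79 mm to +y of the hole point and 72 mm above it.
- mug: Empty white ceramic mug, 80 mm wide, 90 mm tall, origin under its centre; bystander (it and the parking block may change places).
- scraper: Scraper, about 180 mm long, lying in front of the bracket, 16 mm thick; bystander.
- brush: Blue plastic scrubbing brush 150 x 50 mm, 83 mm tall with its handle, origin under its centre; bystander.
- jar: Glass jar 60 mm wide, 75 mm tall, origin under its centre; bystander.
- detergent: White bottle 70 mm wide, 200 mm tall, origin under its centre; bystander.
- tin: Tin 70 mm wide, 100 mm tall, origin under its centre; bystander.
- bracket: Fixed steel lock bracket, carries block, ring and rack; origin on the shelf under the hole point, same axes. Frame 66 x 66 mm, 39 mm tall; block 46 x 46 mm stands 7 mm proud. About 20 mm down the bore a sprung ball rubs on the pin: pushing takes a few newtons (up to about 10) from there until the collar sits. The wire rack (90 mm high, bottles to 158 mm) begins 115 mm to +x of the hole.

How it is judged:
By the outcome, as a careful person would: the job done as asked, in the order asked, and still so for the second after the job is handed in, with the robot touching nothing.
It also fails if it takes over 67 s, if anything falls off the work surface, if the arm or the gripper's body presses on something with over 40 N, if the wrist force passes 120 N, or if a joint passes its speed limit or range.

## Robot

A 6-joint arm with a two-finger parallel gripper is mounted at the origin on the work surface. World frame = base frame: x ahead of the robot, y to its left, z up, the work surface at z = 0. Lengths are in m, angles in rad, forces in N, time in s.
With the tool pointing down it reaches from about 0.375 to 0.975 m from the base axis. Payload 3.8 kg.
Tool frame: the origin (TCP) lies midway between the tips of the shut fingers; the grasp point (between the pads) lies robot.hold_point_z behind it (robot.hold_point_z is the distance from the TCP to the grasp point, in m); z points along the fingers, y is the direction in which the jaws open and shut (so a half turn about z gives the same grasp; the last joint's range is limited). The gripper opens to 88 mm and grips with 3 to 60 N. Pads are 18 mm wide; open, the fingers measure 123 mm over their backs; the gripper's body (75 mm by 187 mm) begins 45 mm behind the grasp point.
Start: joints at [-1.164, 0.264, 1.604, -0, 1.274, -0.037], TCP at [0.29, -0.61, 0.239] pointing down, gripper open.
Joint ranges: [-2.63, 2.63], [-0.94, 2.18], [0.31, 2.57], [-1.31, 4.45], [0, 2.66], [-2.55, 2.55]. Speed limits (rad/s): [2.57, 2.57, 3.14, 3.14, 3.14, 3.14].

## Interface

Orientations are given as a unit quaternion [x, y, z, w].
In Python, from cell import sensors, optics, robot gives the robot as it stands. The module is installed in compiled form; this text tells all that it offers.
- The arm moves only by the tool drive_tool, never from a script. Its argument "rows" is text: rows parted by semicolons, each of 5 numbers parted by spaces: the finger opening in cm, from 0 to 8.81, then the shift along the tool's x, y, z in cm, then the turn about the tool's z in rad. A call has 1 to 20 rows; each row shifts and turns the pose as measured when the row begins, along the tool's axes as they then stand; what a row does not reach is not made up. A row lasts 1/12 s, in which the tool goes at most 41.7 mm and 7.16 degrees, less where a joint would pass 70% of its speed; a pose out of reach is approached as far as the arm can. A call is refused whole if a number of a shift passes 4.17 or a number of a turn 0.125, either way. A call with a gripper value outside its range is refused whole. The fingers move at their own pace and stop on an object; "force" is the grip in N (left out, the last holds). Time passes only in rows, so rows that do not move let the fingers close. It gives the time, the measured TCP pose, the force and the opening at its end, in the units of the state.
- sensors.get_state(): the state, without advancing time (a new reading comes with each control period).
- optics.grab_frame(name): name is "scene" or "top"; returns the picture (384x512x3 uint8, red, green, blue); there is no depth.
- optics.camera_params(name): a dict with "fx", "fy", "cx", "cy" (pixels), "origin" and "attitude" of the camera in the world. Camera axes: x right, y down, z forward; pixel columns grow to the right and rows downward; lengths in m; the calibration is good to about 2 mm. A picture is of the moment at which its call begins. camera_params takes no time and is no camera call.
- robot.sign_off(): hands the job in, once; it reports no verdict.
The state is a dict: "clock": time; "joint_pos": joint angles; "dq": joint speeds; "effort": joint torques, N m; "tool_pos": TCP position; "ee_rot": TCP orientation; "ft_force": force on the tool from outside, world axes, zero at the start; "wrist_torque": the same for the moment, N m; "finger_gap": finger opening in m.
Only numpy, scipy, OpenCV 4.12 (cv2) and the standard library are available. Lean on these libraries where they do the work, as an engineer would, in place of code of your own. Each camera call takes 0.05 s, during which the arm holds its last target.

## Working session

There is one attempt and no reset: what is moved stays moved. The work goes in short steps, Python scripts to look and compute and a tool call to move; the robot and the scene stay as the last step left them, time stands still between calls to the robot, and variables do not carry over. Pictures are saved under pics/ and viewed, and the job is handed in when it is done.

Besides the shell and the picture viewer there is one more tool, called after "Request:" by a JSON object that holds its "method" and its "body". drive_tool: Moves the arm, as the interface text tells. Its arguments: {"type":"object","properties":{"rows":{"type":"string"},"force":{"type":"number"}},"required":["rows"]}

```bash
mkdir -p pics; python3 - <<'E'
from cell import sensors, optics, robot
import cv2
for n in ("scene","top"):
    im=optics.grab_frame(n); cv2.imwrite(f"pics/{n}0.png",im[:,:,::-1]); p=optics.camera_params(n); print(n,p)
print(sensors.get_state(), robot.hold_point_z)
E
```

```text
scene {'fx': 399.8586514112869, 'fy': 399.8586514112869, 'cx': 254.72482454894242, 'cy': 182.837628116835, 'origin': array([1.26681604, 0.62789913, 1.02771328]), 'attitude': array([ 0.3838296 ,  0.8371738 , -0.35491932, -0.16077047])}
top {'fx': 365.2731975759732, 'fy': 365.2731975759732, 'cx': 250.8250651146964, 'cy': 192.29226518586677, 'origin': array([0.42462947, 0.01572175, 1.12280953]), 'attitude': array([ 0.71216965, -0.70033999,  0.03113013, -0.03700264])}
{'clock': 0.1, 'joint_pos': array([-1.16387729e+00,  2.64691179e-01,  1.60521973e+00,  7.67859008e-06,
        1.27372421e+00, -3.68656726e-02]), 'dq': array([ 0.00066332, -0.00054472, -0.00339288,  0.00044621,  0.00142913,
        0.00093509]), 'effort': array([ 6.72338538e-04, -5.03620076e+01, -3.58071792e+01,  7.30832596e-02,
        2.33385625e-02, -3.67548910e-05]), 'tool_pos': array([ 0.2895852 , -0.60901357,  0.23751308]), 'ee_rot': array([ 9.75482474e-01,  2.20074760e-01, -1.84271218e-04, -1.00447442e-03]), 'ft_force': array([-0.20402285, -0.72873122, -0.13893368]), 'wrist_torque': array([ 0.02419773, -0.00504516,  0.03381531]), 'finger_gap': 0.0881090575877483} 0.0187
```

View pics/scene0.png

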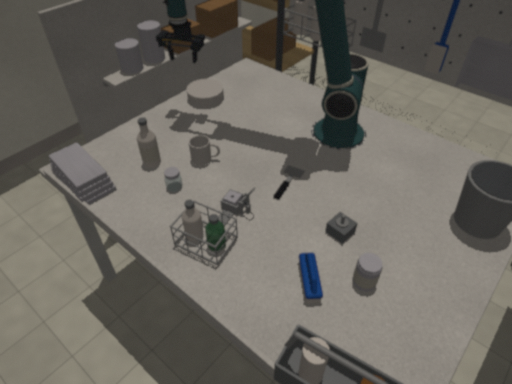

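View pics/top0.png

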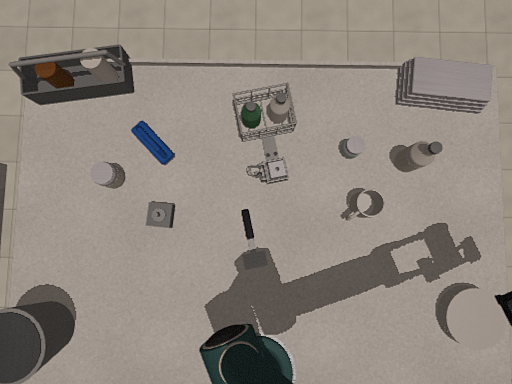

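The scene view shows the bracket near (235,200) and the stand near (342,228). In the top view, the stand with the pin is at (160,214), and the bracket block is at (277,169) with its ring to the left and the rack above. I'll zoom in on both.

```bash
cat > h.py <<'E'
import numpy as np, cv2
from cell import optics
from scipy.spatial.transform import Rotation as R
def cam(n):
    p=optics.camera_params(n); return p,R.from_quat(p['attitude']).as_matrix()
def ray(n,u,v):
    p,M=cam(n); d=M@np.array([(u-p['cx'])/p['fx'],(v-p['cy'])/p['fy'],1]); return np.array(p['origin']),d/np.linalg.norm(d)
def onz(n,u,v,z):
    o,d=ray(n,u,v); return o+d*(z-o[2])/d[2]
def proj(n,P):
    p,M=cam(n); c=M.T@(np.array(P)-p['origin']); return np.array([p['fx']*c[0]/c[2]+p['cx'],p['fy']*c[1]/c[2]+p['cy']])
def tri(a,b):
    (o1,d1),(o2,d2)=a,b
    s=np.linalg.lstsq(np.c_[d1,-d2],o2-o1,rcond=None)[0]
    p,q=o1+s[0]*d1,o2+s[1]*d2
    return (p+q)/2,np.linalg.norm(p-q)
E
python3 - <<'E'
import cv2,numpy as np
t=cv2.imread('pics/top0.png');s=cv2.imread('pics/scene0.png')
def c(im,x,y,w,k): return cv2.resize(im[y:y+w,x:x+w],(w*k,w*k),interpolation=cv2.INTER_CUBIC)
a=np.hstack([c(t,140,195,40,9),c(t,245,140,60,6)]); b=np.hstack([c(s,322,205,40,9),c(s,210,175,60,6)])
m=np.clip(a*1.0,0,255).astype('uint8')
cv2.imwrite('pics/z0.png',m);cv2.imwrite('pics/z1.png',np.clip(b*1.6,0,255).astype('uint8'))
E
```

```text
(no output)
```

View pics/z0.png

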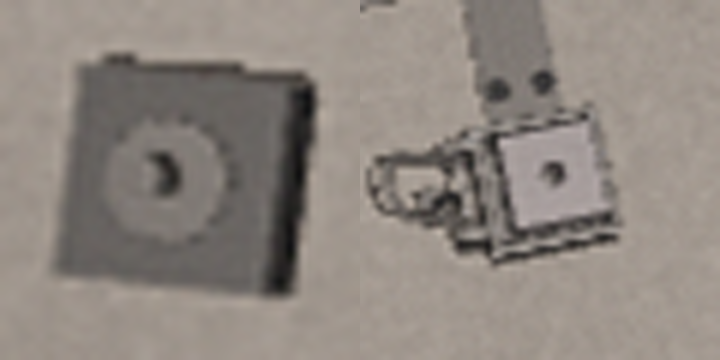

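View pics/z1.png

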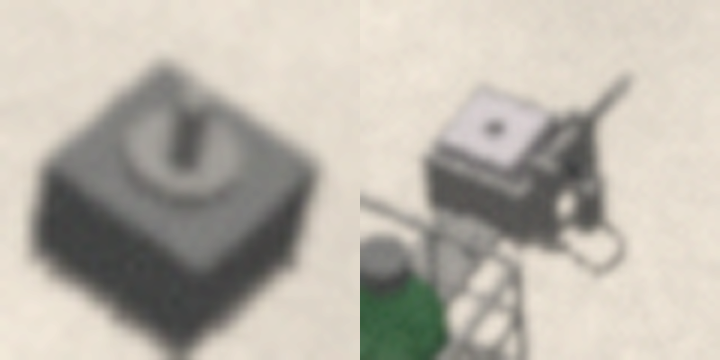

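```bash
python3 - <<'E'
import cv2,numpy as np
from h import *
np.set_printoptions(precision=4,suppress=True)
t=cv2.imread('pics/top0.png');s=cv2.imread('pics/scene0.png')
def show(n,im,x0,y0,x1,y1,thr):
    g=im[y0:y1,x0:x1]
    hsv=cv2.cvtColor(g,cv2.COLOR_BGR2HSV)
    b=g.astype(int)
    m=((b[...,0]-b[...,2]>-12)&(b.sum(2)>thr)).astype('uint8')
    k,l,st,ce=cv2.connectedComponentsWithStats(m)
    i=1+st[1:,4].argmax(); cs,_=cv2.findContours((l==i).astype('uint8'),cv2.RETR_EXTERNAL,cv2.CHAIN_APPROX_NONE)
    r=cv2.minAreaRect(max(cs,key=len)); M=cv2.moments(cv2.convexHull(max(cs,key=len)))
    c=(M['m10']/M['m00']+x0,M['m01']/M['m00']+y0)
    bx=cv2.boxPoints(r)+[x0,y0]
    print(n,st[i],r,c,onz(n,*c,.046)); print(bx)
    print(np.array([onz(n,*q,.046) for q in bx]))
    return c
show('top',t,262,155,295,188,480)
show('scene',s,220,185,250,212,330)
# dark bore spot centroid
for n,im,(u,v) in (('top',t,(277,169)),('scene',s,(232,196))):
    g=cv2.cvtColor(im,cv2.COLOR_BGR2GRAY).astype(int)[v-6:v+7,u-6:u+7]; print(g)
E
```

```text
top [ 9 13 11  9 43] ((14.435295104980469, 17.45882225036621), (7.158706188201904, 10.84652328491211), 77.47119140625) (276.2617283950617, 172.26913580246912) [ 0.5898 -0.0491  0.046 ]
[[270.3647 170.1412]
 [280.9529 167.7882]
 [282.5059 174.7765]
 [271.9176 177.1294]]
[[ 0.5959 -0.0315  0.046 ]
 [ 0.6035 -0.0629  0.046 ]
 [ 0.5825 -0.0677  0.046 ]
 [ 0.575  -0.0363  0.046 ]]
scene [  0   4  25  13 148] ((12.120691299438477, 10.051724433898926), (23.335783004760742, 11.875503540039062), 4.763641834259033) (231.63801337153774, 195.48042024832856) [ 0.6015 -0.0552  0.046 ]
[[220.     200.    ]
 [220.9862 188.1655]
 [244.2414 190.1034]
 [243.2552 201.9379]]
[[ 0.6426 -0.0705  0.046 ]
 [ 0.5998 -0.1076  0.046 ]
 [ 0.5542 -0.0398  0.046 ]
 [ 0.5981 -0.0049  0.046 ]]
[[161 161 161 161 159 159 157 159 159 159 160 162 128]
 [160 157 160 159 161 159 160 158 156 154 154 157 162]
 [159 159 159 156 158 159 160 161 158 159 156 159 162]
 [157 155 157 159 158 155 155 157 161 161 157 159 162]
 [158 158 158 164 132  79  59  90 150 160 155 158 159]
 [161 157 159 160 114  81  70  54 142 162 162 159 161
[... 403 characters left out ...]
23 123 121 123 126 127 131 134 134 134]
 [137 133 126 125 127 126 123 124 123 122 123 125 126]
 [132 128 127 129 130 130 130 128 128 125 120 116 117]
 [128 127 129 131 130 130 130 130 130 129 125 123 122]
 [127 129 130 131 128 125 122 123 128 131 131 130 128]
 [126 129 128 129 121 107  99 106 121 130 131 132 130]
 [127 130 129 126 114  95  85  94 118 129 130 130 125]
 [129 128 130 128 120 108 102 109 122 128 129 126 116]
 [125 126 130 129 128 121 120 124 128 129 128 120 102]
 [105 113 121 126 129 129 128 128 129 129 124 108  85]
 [ 83  90 103 113 121 123 126 129 129 124 110  91  77]
 [ 79  77  84  89  99 104 113 121 122 111  94  79  78]
 [ 91  85  77  78  77  82  91 100 102  91  75  68  71]]
```

```bash
python3 - <<'E'
import cv2,numpy as np
from h import *
np.set_printoptions(precision=4,suppress=True)
t=cv2.imread('pics/top0.png');s=cv2.imread('pics/scene0.png')
gt=cv2.cvtColor(t,cv2.COLOR_BGR2GRAY).astype(float);gs=cv2.cvtColor(s,cv2.COLOR_BGR2GRAY).astype(float)
def cen(g,u,v,r,bg,sat):
    p=g[v-r:v+r+1,u-r:u+r+1]; w=np.clip((bg-8-p)/sat,0,1)
    yy,xx=np.mgrid[v-r:v+r+1,u-r:u+r+1]; return (w*xx).sum()/w.sum(),(w*yy).sum()/w.sum(),w.sum()
a=cen(gt,277,168,4,160,40);b=cen(gs,232,196,3,129,20)
print('bore',a,b,onz('top',*a[:2],.046),onz('scene',*b[:2],.046),tri(ray('top',*a[:2]),ray('scene',*b[:2])))
# corners from zooms
f=lambda x,y,x0,y0,k:((x+.5)/k-.5+x0,(y+.5)/k-.5+y0)
C=[f(x-360,y,245,140,6) for x,y in ((497,137),(592,117),(612,217),(515,233))]
W=np.array([onz('top',*c,.046) for c in C]);print(W,W.mean(0),[np.linalg.norm(W[i]-W[i-1]) for i in range(4)])
C=[f(x-360,y,210,175,6) for x,y in ((487,85),(551,114),(515,168),(440,139))]
W=np.array([onz('scene',*c,.046) for c in C]);print(W,W.mean(0),[np.linalg.norm(W[i]-W[i-1]) for i in range(4)])
# pin
print('collar',onz('top',*f(165,180,140,195,9),.051), onz('scene',*f(184,150,322,205,9),.051))
print('neck top?',onz('top',*f(160,170,140,195,9),.081),onz('scene',*f(189,105,322,205,9),.081))
C=[f(x,y,140,195,9) for x,y in ((80,63),(290,75),(268,290),(52,273))]
W=np.array([onz('top',*c,.045) for c in C]);print(W,W.mean(0),[np.linalg.norm(W[i]-W[i-1]) for i in range(4)])
C=[f(x,y,322,205,9) for x,y in ((165,62),(318,172),(208,270),(45,165))]
W=np.array([onz('scene',*c,.045) for c in C]);print(W,W.mean(0),[np.linalg.norm(W[i]-W[i-1]) for i in range(4)])
rx=tri
E
```

```text
bore (np.float64(276.8625429553265), np.float64(168.42096219931273), np.float64(14.549999999999999)) (np.float64(231.93939393939394), np.float64(195.9878787878788), np.float64(8.25)) [ 0.6014 -0.0508  0.046 ] [ 0.6026 -0.0528  0.046 ] (array([ 0.6021, -0.0517,  0.0461]), np.float64(0.002289437749902073))
[[ 0.619  -0.0224  0.046 ]
 [ 0.6299 -0.0695  0.046 ]
 [ 0.5798 -0.0799  0.046 ]
 [ 0.571  -0.0319  0.046 ]] [ 0.5999 -0.0509  0.046 ] [np.float64(0.048939043289462046), np.float64(0.04835742288087934), np.float64(0.0511161733069741), np.float64(0.048732878028859554)]
[[ 0.5798 -0.0798  0.046 ]
 [ 0.573  -0.0359  0.046 ]
 [ 0.6174 -0.0229  0.046 ]
 [ 0.6286 -0.0703  0.046 ]] [ 0.5997 -0.0522  0.046 ] [np.float64(0.049749327828394696), np.float64(0.04439835645219112), np.float64(0.04627704886050055), np.float64(0.04877450666444574)]
collar [0.458  0.2973 0.051 ] [0.4589 0.2936 0.051 ]
neck top? [0.4603 0.2911 0.081 ] [0.4651 0.2943 0.081 ]
[[0.4962 0.3285 0.045 ]
 [0.4934 0.2591 0.045 ]
 [0.4229 0.2636 0.045 ]
 [0.4272 0.3346 0.045 ]] [0.4599 0.2964 0.045 ] [np.float64(0.06926486201774774), np.float64(0.06946113389983856), np.float64(0.07065666246280153), np.float64(0.07114763816198025)]
[[0.4225 0.2639 0.045 ]
 [0.4318 0.333  0.045 ]
 [0.4951 0.3269 0.045 ]
 [0.4921 0.2579 0.045 ]] [0.4604 0.2954 0.045 ] [np.float64(0.0698910774857767), np.float64(0.06977295528855945), np.float64(0.06361394766561548), np.float64(0.06904516806221783)]
```

Request:
{"method": "drive_tool", "body": {"rows": "5 0 0 0 -0.12;5 0 0 0 -0.12;5 0 0 0 -0.12;5 0 0 0 -0.12;5 0 0 0 -0.12;5 0 0 0 -0.12;5 0 0 0 -0.12;5 0 0 0 -0.12;5 0 0 0 -0.12;5 0 0 0 -0.12;5 0 0 0 -0.12", "force": 20}}

```text
clock: 1.02
tool_pos: [0.2877, -0.6046, 0.2287]
ee_rot: [0.615, 0.788, 0.004, -0.007]
ft_force: [-0.3, -0.8, 0.5]
finger_gap: 0.0499
```

```bash
cat >> h.py <<'E'
from cell import sensors
def st():
    s=sensors.get_state(); M=R.from_quat(s['ee_rot']).as_matrix()
    return s,np.array(s['tool_pos']),M
def go(x,y,z,yaw=None):
    s,p,M=st(); th=np.arctan2(M[1,0],M[0,0])
    d=M.T@(np.array([x,y,z])-p)*100
    print('t',round(s['clock'],2),'pos',p.round(4),'yaw',th.round(4),'tilt',np.arccos(-M[2,2]).round(4),'shift cm',d.round(3),'rows',np.abs(d).max()/4.1,'turn',None if yaw is None else -(yaw-th),'F',s['ft_force'].round(2),'gap',round(s['finger_gap'],4))
E
python3 -c "
from h import *
go(.459,.295,.2,1.771)"
```

```text
t 1.02 pos [ 0.2877 -0.6046  0.2287] yaw 1.8157 tilt 0.0167 shift cm [83.069 38.438  4.136] rows 20.260684222664086 turn 0.04468335571716775 F [-0.29 -0.84  0.45] gap 0.0499
```

Request:
{"method": "drive_tool", "body": {"rows": "5 4.1 1.9 -0.08 0;5 4.1 1.9 -0.08 0;5 4.1 1.9 -0.08 0;5 4.1 1.9 -0.08 0;5 4.1 1.9 -0.08 0;5 4.1 1.9 -0.08 0;5 4.1 1.9 -0.08 0;5 4.1 1.9 -0.08 0;5 4.1 1.9 -0.08 0;5 4.1 1.9 -0.08 0"}}

```text
clock: 1.85
tool_pos: [0.3604, -0.1937, 0.2339]
ee_rot: [0.618, 0.786, 0.005, -0.013]
ft_force: [1.2, -0.3, -0.2]
finger_gap: 0.0501
```

```bash
python3 -c "
from h import *
go(.459,.295,.2,1.771)"
```

```text
t 1.85 pos [ 0.3604 -0.1937  0.2339] yaw 1.8091 tilt 0.0272 shift cm [45.053 21.146  4.42 ] rows 10.9885457931706 turn 0.03808234709190672 F [ 1.22 -0.33 -0.2 ] gap 0.0501
```

Request:
{"method": "drive_tool", "body": {"rows": "5 3.6 1.7 0 0.01;5 3.6 1.7 0 0.01;5 3.6 1.7 0 0.01;5 3.6 1.7 0 0.01;5 3.6 1.7 0 0;5 3.6 1.7 0 0;5 3.6 1.7 0 0;5 3.6 1.7 0 0;5 3.6 1.7 0 0;5 3.6 1.7 0 0;5 3.6 1.7 0 0;5 0 0 0 0;5 0 0 0 0;5 0 0 0 0"}}

```text
clock: 3.02
tool_pos: [0.4578, 0.2614, 0.2395]
ee_rot: [0.631, 0.776, 0.005, -0.013]
ft_force: [-0.1, 0.0, -0.5]
finger_gap: 0.0502
```

```bash
python3 -c "
from h import *
go(.459,.295,.2,1.771)
s,p,M=st();print(M)"
```

```text
t 3.02 pos [0.4578 0.2614 0.2395] yaw 1.7762 tilt 0.027 shift cm [3.165 0.832 4.029] rows 0.9825933274995254 turn 0.005220616857572136 F [-0.12  0.04 -0.48] gap 0.0502
[[-0.20391491  0.9788995  -0.01320928]
 [ 0.97864992  0.2041807   0.02354933]
 [ 0.02574951 -0.0081252  -0.99963541]]
```

Request:
{"method": "drive_tool", "body": {"rows": "5 1.6 0.4 2 0.005;5 1.6 0.4 2 0;5 0 0 3 0;5 0 0 3 0;5 0 0 2 0;5 0 0 1.5 0;5 0 0 0 0;5 0 0 0 0"}}

```text
clock: 3.68
tool_pos: [0.4583, 0.2861, 0.1024]
ee_rot: [0.638, 0.77, 0.005, -0.011]
ft_force: [0.6, 0.1, 0.9]
finger_gap: 0.0499
```

```bash
python3 -c "
from h import *
go(.459,.2955,.054,1.771)
for n in ('scene','top'):
    im=optics.grab_frame(n)[:,:,::-1]; cv2.imwrite(f'pics/{n}1.png',im)
    u,v=proj(n,[.459,.2955,.08]).astype(int); cv2.imwrite(f'pics/{n}1z.png',np.clip(cv2.resize(im[v-30:v+30,u-30:u+30],None,fx=8,fy=8,interpolation=2)*1.5,0,255))
"
```

```text
t 3.68 pos [0.4583 0.2861 0.1024] yaw 1.7579 tilt 0.0238 shift cm [0.797 0.267 4.863] rows 1.1860548227184187 turn -0.013141423060143653 F [0.59 0.08 0.89] gap 0.0499[ WARN:0@6.187] global loadsave.cpp:1063 imwrite_ Unsupported depth image for selected encoder is fallbacked to CV_8U.
```

View pics/scene1z.png

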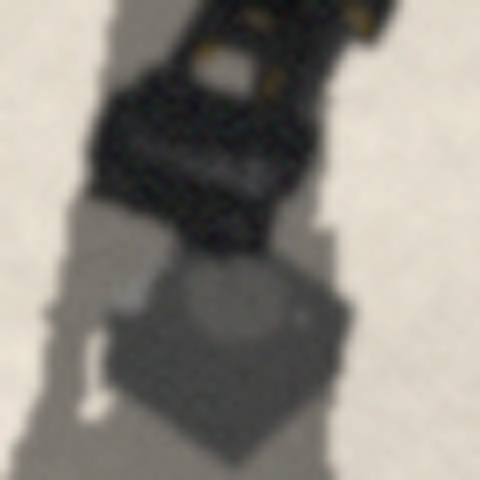

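View pics/top1.png

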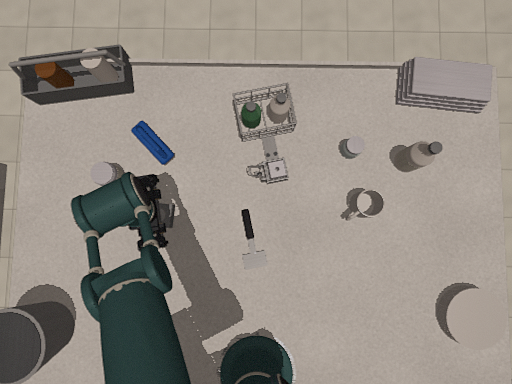

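The hand now hides the pin in both views, with the collar visible just below the fingers at (235,290) in the scene zoom. It sits where the calibration predicts, so I'll go down.

Request:
{"method": "drive_tool", "body": {"rows": "5 0.5 0.2 0.5 -0.01;5 0.4 0.1 0.5 0;5 0 0 1 0;5 0 0 1 0;5 0 0 0.6 0;5 0 0 0 0"}}

```text
clock: 4.28
tool_pos: [0.4646, 0.2998, 0.0704]
ee_rot: [0.634, 0.773, 0.011, -0.008]
ft_force: [0.8, -0.4, -0.2]
finger_gap: 0.0504
```

```bash
python3 -c "
from h import *
go(.459,.2955,.054,1.771)"
```

```text
t 4.28 pos [0.4646 0.2998 0.0704] yaw 1.7685 tilt 0.0283 shift cm [-0.357 -0.644  1.63 ] rows 0.39763638332211326 turn -0.0025368990838692262 F [ 0.77 -0.42 -0.21] gap 0.0504
```

Request:
{"method": "drive_tool", "body": {"rows": "5 -0.35 -0.6 0 0;5 0 0 0 0;5 0 0 0 0"}}

```text
clock: 4.53
tool_pos: [0.4579, 0.2945, 0.0688]
ee_rot: [0.634, 0.774, 0.01, -0.009]
ft_force: [-0.0, 0.5, 0.6]
finger_gap: 0.0498
```

```bash
python3 -c "
from h import *
go(.459,.2955,.054,1.771);print(st()[2][:,2])"
```

```text
t 4.53 pos [0.4579 0.2945 0.0688] yaw 1.7691 tilt 0.0267 shift cm [0.034 0.118 1.485] rows 0.36218567697531345 turn -0.0018888531223226757 F [-0.01  0.52  0.62] gap 0.0498
[-7.82838860e-04  2.67345627e-02 -9.99642261e-01]
```

Request:
{"method": "drive_tool", "body": {"rows": "5 0 0.1 0.5 0;5 0 0 0.5 0;5 0 0 0.4 0;5 0 0 0 0;5 0 0 0 0"}}

```text
clock: 4.95
tool_pos: [0.4593, 0.2952, 0.0542]
ee_rot: [0.634, 0.773, 0.011, -0.008]
ft_force: [0.1, -0.4, -0.4]
finger_gap: 0.0498
```

```bash
python3 -c "
from h import *
go(.459,.2955,.054,1.771);print(st()[2][:,2])"
```

```text
t 4.95 pos [0.4593 0.2952 0.0542] yaw 1.7689 tilt 0.0275 shift cm [ 0.036 -0.028  0.017] rows 0.008763858044027987 turn -0.0021414872253129325 F [ 0.11 -0.37 -0.42] gap 0.0498
[ 5.80454385e-04  2.75043332e-02 -9.99621516e-01]
```

Request:
{"method": "drive_tool", "body": {"rows": "3 0 0 0 0;2 0 0 0 0;1.5 0 0 0 0;1 0 0 0 0;0.8 0 0 0 0;0.8 0 0 0 0;0.8 0 0 0 0", "force": 20}}

```text
clock: 5.53
tool_pos: [0.4597, 0.2954, 0.0545]
ee_rot: [0.634, 0.773, 0.011, -0.008]
ft_force: [0.7, 0.3, -1.2]
finger_gap: 0.0112
```

```bash
python3 -c "
from h import *
go(.459,.2955,.054,1.771);print(st()[2][:,2],st()[0]['wrist_torque'])"
```

```text
t 5.53 pos [0.4597 0.2954 0.0545] yaw 1.7689 tilt 0.0278 shift cm [ 0.021 -0.069  0.051] rows 0.016790424059795958 turn -0.0021412674636369644 F [ 0.69  0.26 -1.21] gap 0.0112
[ 0.00104844  0.02781157 -0.99961263] [-0.02472941 -0.1754987  -0.02329389]
```

Request:
{"method": "drive_tool", "body": {"rows": "0.8 0 0 -0.5 0;0.8 0 0 -1 0;0.8 0 0 -1.5 0;0.8 0 0 -1.5 0;0.8 0 0 -1.5 0;0.8 0 0 -2 0;0.8 0 0 -2 0;0.8 0 0 -1.5 0;0.8 0 0 0 0;0.8 0 0 0 0", "force": 35}}

```text
clock: 6.37
tool_pos: [0.4586, 0.2916, 0.1792]
ee_rot: [0.634, 0.773, 0.011, -0.008]
ft_force: [-0.1, -0.1, -1.1]
finger_gap: 0.0105
```

```bash
python3 -c "
from h import *
go(.602,-.0517,.17,1.771);print(st()[2][:,2],st()[0]['wrist_torque'])"
```

```text
t 6.37 pos [0.4586 0.2916 0.1792] yaw 1.7688 tilt 0.028 shift cm [-3.6487e+01  7.3080e+00 -2.7000e-02] rows 8.899253451705787 turn -0.002204140848719005 F [-0.09 -0.06 -1.06] gap 0.0105
[ 0.0010991   0.02800814 -0.99960709] [-0.10623056 -0.05899798  0.03584073]
```

Request:
{"method": "drive_tool", "body": {"rows": "0.8 -1 0.2 -1 0;0.8 -2.4 0.5 -1 0;0.8 -2.5 0.5 -1 0;0.8 -2.5 0.5 0 0;0.8 -2.5 0.5 0 0;0.8 -2.5 0.5 0 0;0.8 -2.5 0.5 0 0;0.8 -2.5 0.5 0 0;0.8 -2.5 0.5 0 0;0.8 -2.5 0.5 0 0;0.8 -2.5 0.5 0 0;0.8 -2.5 0.5 0 0;0.8 -2.5 0.5 0 0;0.8 -2 0.5 0 0;0.8 -1 0 0 0;0.8 0 0 0 0;0.8 0 0 0 0"}}

```text
clock: 7.78
tool_pos: [0.5874, -0.0547, 0.1905]
ee_rot: [0.633, 0.774, 0.001, -0.017]
ft_force: [-0.7, -0.5, -0.8]
finger_gap: 0.0108
```

```bash
python3 -c "
from h import *
go(.602,-.0517,.17,1.771);print(st()[2][:,2],st()[0]['wrist_torque'])
"
```

```text
t 7.78 pos [ 0.5874 -0.0547  0.1905] yaw 1.7704 tilt 0.0333 shift cm [-0.054  1.532  2.017] rows 0.4920486198151873 turn -0.0005725491070578403 F [-0.74 -0.49 -0.76] gap 0.0108
[-0.02463432  0.02243129 -0.99944484] [-0.01643803 -0.07808926  0.01146532]
```

Request:
{"method": "drive_tool", "body": {"rows": "0.8 0 0.7 0 0;0.8 0 0.8 0 0;0.8 0 0 1 0;0.8 0 0 2 0;0.8 0 0 2 0;0.8 0 0 1 0;0.8 0 0 0 0;0.8 0 0 0 0"}}

```text
clock: 8.45
tool_pos: [0.6013, -0.0422, 0.1268]
ee_rot: [0.63, 0.777, 0.002, -0.017]
ft_force: [-0.4, -0.4, -0.3]
finger_gap: 0.011
```

```bash
python3 -c "
from h import *
go(.602,-.0517,.115,1.771);print(st()[2][:,2],st()[0]['wrist_torque'])
for n in ('scene','top'):
    im=optics.grab_frame(n)[:,:,::-1]; cv2.imwrite(f'pics/{n}2.png',im)
    u,v=proj(n,[.602,-.0517,.08]).astype(int); cv2.imwrite(f'pics/{n}2z.png',np.clip(cv2.resize(im[v-30:v+30,u-30:u+30],None,fx=8,fy=8,interpolation=2)*1.5,0,255).astype('uint8'))
"
```

```text
t 8.45 pos [ 0.6013 -0.0422  0.1268] yaw 1.7789 tilt 0.0347 shift cm [-0.975 -0.102  1.15 ] rows 0.28048835607226713 turn 0.007860097316931158 F [-0.36 -0.43 -0.26] gap 0.011
[-0.02478307  0.0243146  -0.99939712] [-0.07222625 -0.17189403 -0.02174874]
```

View pics/scene2z.png

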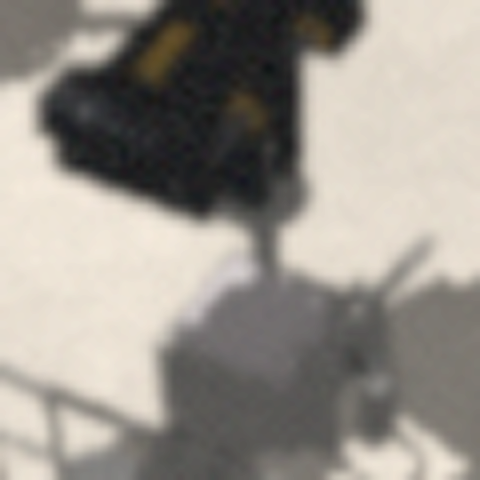

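View pics/top2z.png

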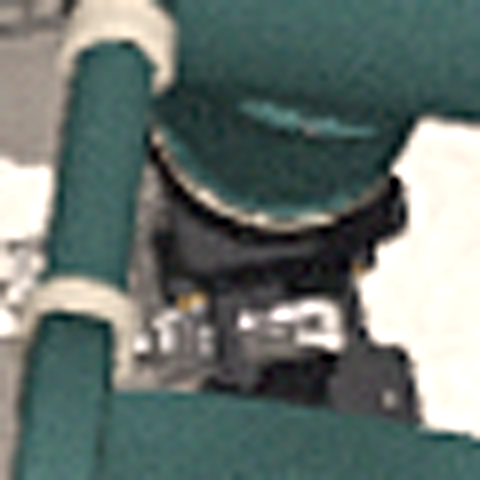

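Request:
{"method": "drive_tool", "body": {"rows": "0.8 -0.3 0 -3 0;0.8 -0.3 0 -3 0;0.8 -0.3 0 -3 0;0.8 0 0 0 0;0.8 0 0 0 0;0.8 0 0 0 0"}}

```text
clock: 9.05
tool_pos: [0.6074, -0.0537, 0.2253]
ee_rot: [0.63, 0.777, 0.003, -0.014]
ft_force: [0.4, 0.6, -0.9]
finger_gap: 0.0109
```

```bash
cat >> h.py <<'E'
Rg=R.from_quat([0.634,0.773,0.011,-0.008]).as_matrix(); Tg=np.array([.4597,.2954,.0545])
FL=Rg.T@(np.array([.4597,.2949,.0070])-Tg)
def foot():
    s,p,M=st(); f=p+M@FL; ax=M@Rg.T@np.array([0,0,-1.]); print('foot',f.round(4),'axis',ax.round(4),'toolz',M[:,2].round(4)); return f
E
python3 -c "
from h import *
go(.602,-.0517,.115,1.771);foot()
"
```

```text
t 9.05 pos [ 0.6074 -0.0537  0.2253] yaw 1.7794 tilt 0.0291 shift cm [ 0.021 -0.347 11.036] rows 2.6916242857626465 turn 0.008405115715588662 F [ 0.39  0.56 -0.92] gap 0.0109
foot [ 0.6065 -0.0544  0.1778] axis [-0.019  -0.0041 -0.9998] toolz [-0.0177  0.0231 -0.9996]
```

Request:
{"method": "drive_tool", "body": {"rows": "0.8 0 0 1 0;0.8 0 0 1 0;0.8 0 0 1 0;0.8 0 0 1 0;0.8 0 0 1 0;0.8 0 0 1 0;0.8 0 0 0.5 0;0.8 0 0 0 0"}}

```text
clock: 9.72
tool_pos: [0.5999, -0.0507, 0.1443]
ee_rot: [0.629, 0.777, -0.0, -0.02]
ft_force: [-0.4, 0.3, -1.4]
finger_gap: 0.0109
```

```bash
python3 -c "
from h import *
go(.602,-.0517,.115,1.771);foot()
"
```

```text
t 9.72 pos [ 0.5999 -0.0507  0.1443] yaw 1.7795 tilt 0.0407 shift cm [-0.23   0.259  2.918] rows 0.7117226237308989 turn 0.008454727933457029 F [-0.39  0.29 -1.38] gap 0.0109
foot [ 0.5984 -0.0513  0.0968] axis [-0.0333 -0.002  -0.9994] toolz [-0.032   0.0252 -0.9992]
```

Request:
{"method": "drive_tool", "body": {"rows": "0.8 0 0 -3 0;0.8 0 0 -3 0;0.8 0 0 0 0;0.8 0 0 0 0;0.8 0 0 0 0"}}

```text
clock: 10.13
tool_pos: [0.5998, -0.052, 0.2014]
ee_rot: [0.629, 0.777, -0.002, -0.024]
ft_force: [0.0, 0.2, 0.3]
finger_gap: 0.0107
```

```bash
python3 -c "
from h import *
go(.602,-.0517,.115,1.771);foot()
"
```

```text
t 10.13 pos [ 0.5998 -0.052   0.2014] yaw 1.7793 tilt 0.0475 shift cm [-0.311  0.504  8.624] rows 2.1033096094833312 turn 0.008325946095191439 F [0.03 0.22 0.29] gap 0.0107
foot [ 0.5979 -0.0525  0.154 ] axis [-0.0409 -0.0011 -0.9992] toolz [-0.0396  0.0261 -0.9989]
```

```bash
python3 -c "
from h import *
q=st()[0]['joint_pos'];print(q,q[1]+q[2]+q[4]-np.pi)
"
```

```text
[-0.13928361  0.18010974  1.77621385  0.02160759  1.22821641 -0.35607217] 0.04294734281787349
```

Request:
{"method": "drive_tool", "body": {"rows": "0.8 0 0 1.5 0"}}

```text
clock: 10.22
tool_pos: [0.6014, -0.0518, 0.189]
ee_rot: [0.629, 0.777, -0.001, -0.021]
ft_force: [1.2, -0.8, -0.4]
finger_gap: 0.0108
```

```bash
python3 -c "
from h import *
q=st()[0]['joint_pos'];print(q,q[1]+q[2]+q[4]-np.pi,st()[0]['dq']);foot()
"
```

```text
[-0.13881586  0.18878274  1.78957669  0.02198403  1.20014499 -0.35620426] 0.03691176895342707 [ 0.00572953  0.14518961  0.22873643  0.00128359 -0.36934627 -0.00096781]
foot [ 0.5998 -0.0524  0.1415] axis [-0.0349 -0.0018 -0.9994] toolz [-0.0336  0.0254 -0.9991]
```

Request:
{"method": "drive_tool", "body": {"rows": "0.8 0 0 0 0"}}

```text
clock: 10.3
tool_pos: [0.5991, -0.0515, 0.1853]
ee_rot: [0.629, 0.777, -0.002, -0.023]
ft_force: [-0.9, -0.1, -3.1]
finger_gap: 0.0109
```

```bash
python3 -c "
from h import *
q=st()[0]['joint_pos'];print(q,q[1]+q[2]+q[4]-np.pi,st()[0]['dq']);foot()
"
```

```text
[-0.1387457   0.19111946  1.79414669  0.02191956  1.19897743 -0.35622254] 0.042650922598159724 [-8.47383841e-05 -2.69224975e-02 -4.42923080e-02  4.50231135e-04
  2.63090026e-02 -4.50001564e-04]
foot [ 0.5972 -0.0521  0.1378] axis [-0.0406 -0.0011 -0.9992] toolz [-0.0393  0.0261 -0.9989]
```

Request:
{"method": "drive_tool", "body": {"rows": "0.8 0 0 0 0"}}

```text
clock: 10.38
tool_pos: [0.5988, -0.0515, 0.1845]
ee_rot: [0.629, 0.777, -0.003, -0.024]
ft_force: [-0.4, -0.3, -1.2]
finger_gap: 0.0107
```

```bash
python3 -c "
from h import *
q=st()[0]['joint_pos'];print(q,q[1]+q[2]+q[4]-np.pi,st()[0]['dq']);foot()
"
```

```text
[-0.13875624  0.19175689  1.7948659   0.02192946  1.19869338 -0.35616925] 0.04372350846142492 [-0.00191869  0.02445916  0.04351998  0.00020913 -0.00865276 -0.00118036]
foot [ 0.5968 -0.052   0.1371] axis [-4.160e-02 -9.000e-04 -9.991e-01] toolz [-0.0404  0.0263 -0.9988]
```

Request:
{"method": "drive_tool", "body": {"rows": "0.8 0 -2 0 0;0.8 0 -2 0 0;0.8 0 -2 0 0;0.8 0 0 0 0;0.8 0 0 0 0"}}

```text
clock: 10.8
tool_pos: [0.5368, -0.0637, 0.1835]
ee_rot: [0.629, 0.777, -0.004, -0.026]
ft_force: [0.2, -0.5, -0.7]
finger_gap: 0.0106
```

```bash
python3 -c "
from h import *
foot()
"
```

```text
foot [ 0.5346 -0.0642  0.1361] axis [-4.710e-02  2.000e-04 -9.989e-01] toolz [-0.0459  0.0274 -0.9986]
```

Request:
{"method": "drive_tool", "body": {"rows": "0.8 0 2 0 0;0.8 0 2 0 0;0.8 0 2 0 0;0.8 0 0 0 0;0.8 0 0 0 0"}}

```text
clock: 11.22
tool_pos: [0.5999, -0.0502, 0.181]
ee_rot: [0.629, 0.777, -0.003, -0.026]
ft_force: [-0.1, 0.4, -1.3]
finger_gap: 0.0108
```

```bash
python3 -c "
from h import *
foot()
"
```

```text
foot [ 0.5977 -0.0507  0.1335] axis [-4.55e-02  5.00e-04 -9.99e-01] toolz [-0.0443  0.0277 -0.9986]
```

Request:
{"method": "drive_tool", "body": {"rows": "0.8 0 0 -2 0;0.8 0 0 -2 0;0.8 0 0 -2 0;0.8 0 0 -1 0;0.8 0 0 0 0;0.8 0 0 0 0"}}

```text
clock: 11.72
tool_pos: [0.6004, -0.0519, 0.2499]
ee_rot: [0.629, 0.777, -0.005, -0.029]
ft_force: [0.1, 0.4, -1.6]
finger_gap: 0.0108
```

```bash
python3 -c "
from h import *
foot()
"
```

```text
foot [ 0.5979 -0.0523  0.2025] axis [-0.0536  0.0013 -0.9986] toolz [-0.0523  0.0284 -0.9982]
```

Request:
{"method": "drive_tool", "body": {"rows": "0.8 0 0 3 0;0.8 0 0 3 0;0.8 0 0 0 0;0.8 0 0 0 0"}}

```text
clock: 12.05
tool_pos: [0.5967, -0.0504, 0.188]
ee_rot: [0.629, 0.777, -0.005, -0.029]
ft_force: [0.1, 0.2, 0.6]
finger_gap: 0.0105
```

```bash
python3 -c "
from h import *
foot();go(.602,-.0517,.115,1.771)
"
```

```text
foot [ 0.5942 -0.0509  0.1405] axis [-0.0521  0.001  -0.9986] toolz [-0.0508  0.0281 -0.9983]
t 12.05 pos [ 0.5967 -0.0504  0.188 ] yaw 1.7792 tilt 0.0581 shift cm [-0.515  0.816  7.253] rows 1.7690304419820444 turn 0.008167127998998991 F [0.07 0.2  0.56] gap 0.0105
```

Request:
{"method": "drive_tool", "body": {"rows": "0.8 0 0 -4 0;0.8 0 0 0 0;0.8 0 0 0 0;0.8 0 0 0 0"}}

```text
clock: 12.38
tool_pos: [0.5965, -0.0514, 0.2282]
ee_rot: [0.629, 0.777, -0.007, -0.031]
ft_force: [-0.4, -0.3, -0.7]
finger_gap: 0.0109
```

```bash
python3 -c "
from h import *
foot()
"
```

```text
foot [ 0.5937 -0.0518  0.1808] axis [-0.058   0.0018 -0.9983] toolz [-0.0567  0.029  -0.998 ]
```

Request:
{"method": "drive_tool", "body": {"rows": "0.8 0 0 -4 0;0.8 0 0 0 0;0.8 0 0 0 0;0.8 0 0 0 0"}}

```text
clock: 12.72
tool_pos: [0.5994, -0.0527, 0.2702]
ee_rot: [0.629, 0.777, -0.006, -0.03]
ft_force: [0.3, -0.0, -0.8]
finger_gap: 0.0106
```

```bash
python3 -c "
from h import *
foot()
"
```

```text
foot [ 0.5968 -0.0532  0.2228] axis [-0.0547  0.0013 -0.9985] toolz [-0.0535  0.0285 -0.9982]
```

Request:
{"method": "drive_tool", "body": {"rows": "0.8 0 0 4 0;0.8 0 0 4 0;0.8 0 0 4 0"}}

```text
clock: 12.97
tool_pos: [0.6046, -0.0509, 0.1619]
ee_rot: [0.629, 0.777, 0.002, -0.017]
ft_force: [0.6, 0.5, -1.6]
finger_gap: 0.0108
```

```bash
python3 -c "
from h import *
foot()
"
```

```text
foot [ 0.6035 -0.0515  0.1144] axis [-0.0247 -0.0027 -0.9997] toolz [-0.0235  0.0244 -0.9994]
```

Request:
{"method": "drive_tool", "body": {"rows": "0.8 0 0 0 0;0.8 0 0 0 0;0.8 0 0 0 0"}}

```text
clock: 13.22
tool_pos: [0.5974, -0.0498, 0.1523]
ee_rot: [0.629, 0.777, -0.003, -0.025]
ft_force: [-0.4, -0.0, -0.6]
finger_gap: 0.0108
```

```bash
python3 -c "
from h import *
foot();go(.602,-.0517,.115,1.771)
"
```

```text
foot [ 0.5954 -0.0503  0.1048] axis [-4.320e-02 -2.000e-04 -9.991e-01] toolz [-0.0419  0.0269 -0.9988]
t 13.22 pos [ 0.5974 -0.0498  0.1523] yaw 1.7792 tilt 0.0498 shift cm [-0.41   0.543  3.697] rows 0.9017173166943093 turn 0.00821933605156211 F [-0.37 -0.03 -0.63] gap 0.0108
```

Request:
{"method": "drive_tool", "body": {"rows": "0.8 0 0 -4 0;0.8 0 0 0 0;0.8 0 0 0 0;0.8 0 0 -4 0;0.8 0 0 0 0;0.8 0 0 0 0;0.8 0 0 -4 0;0.8 0 0 0 0;0.8 0 0 0 0;0.8 0 0 4.1 0;0.8 0 0 4.1 0;0.8 0 0 4.1 0;0.8 0 0 0 0;0.8 0 0 0 0"}}

```text
clock: 14.38
tool_pos: [0.6146, -0.0522, 0.1722]
ee_rot: [0.629, 0.777, 0.009, -0.006]
ft_force: [0.7, -1.1, 0.6]
finger_gap: 0.0106
```

```bash
python3 -c "
from h import *
foot();go(.602,-.0517,.115,1.771)
"
```

```text
foot [ 0.6146 -0.053   0.1247] axis [ 0.0014 -0.0063 -1.    ] toolz [ 0.0026  0.0208 -0.9998]
t 14.38 pos [ 0.6146 -0.0522  0.1722] yaw 1.78 tilt 0.021 shift cm [ 0.198 -1.259  5.714] rows 1.3936798436435396 turn 0.008988324124559632 F [ 0.66 -1.06  0.58] gap 0.0106
```

Request:
{"method": "drive_tool", "body": {"rows": "0.8 0.1 -1.2 3.5 -0.005;0.8 0 0 0 0;0.8 0 0 0 0;0.8 0 0 0 0"}}

```text
clock: 14.72
tool_pos: [0.6039, -0.0531, 0.1417]
ee_rot: [0.627, 0.779, 0.01, -0.005]
ft_force: [-0.6, -0.8, -1.5]
finger_gap: 0.0106
```

```bash
python3 -c "
from h import *
foot();go(.602,-.0517,.115,1.771)
"
```

```text
foot [ 0.6041 -0.0539  0.0942] axis [ 0.0039 -0.0065 -1.    ] toolz [ 0.005   0.0207 -0.9998]
t 14.72 pos [ 0.6039 -0.0531  0.1417] yaw 1.7851 tilt 0.0213 shift cm [ 0.124 -0.181  2.672] rows 0.651624023805026 turn 0.01406110972368535 F [-0.65 -0.82 -1.46] gap 0.0106
```

Request:
{"method": "drive_tool", "body": {"rows": "0.8 0.25 -0.15 3 0;0.8 0 0 0 0;0.8 0 0 0 0;0.8 0 0 0 0"}}

```text
clock: 15.05
tool_pos: [0.6139, -0.0518, 0.1262]
ee_rot: [0.627, 0.778, 0.016, 0.005]
ft_force: [0.6, 0.5, -1.0]
finger_gap: 0.0107
```

```bash
python3 -c "
from h import *
f=foot();go(.602,-.0517,.11,1.771)
for n in ('scene',):
    im=optics.grab_frame(n)[:,:,::-1]; cv2.imwrite(f'pics/{n}3.png',im)
    c=im[160:220,205:265]; cv2.imwrite(f'pics/{n}3z.png',np.clip(cv2.resize(c,None,fx=10,fy=10,interpolation=2)*1.8,0,255).astype('uint8'))
    print(proj(n,f),proj(n,[.602,-.0517,.046]))
"
```

```text
foot [ 0.6152 -0.0528  0.0788] axis [ 0.0263 -0.0094 -0.9996] toolz [ 0.0274  0.0178 -0.9995]
t 15.05 pos [ 0.6139 -0.0518  0.1262] yaw 1.7849 tilt 0.0327 shift cm [ 0.247 -1.209  1.59 ] rows 0.3877084703704513 turn 0.013937834836291518 F [ 0.64  0.54 -1.  ] gap 0.0107
[228.93481542 191.22521254] [232.28273975 196.04028566]
```

View pics/scene3z.png

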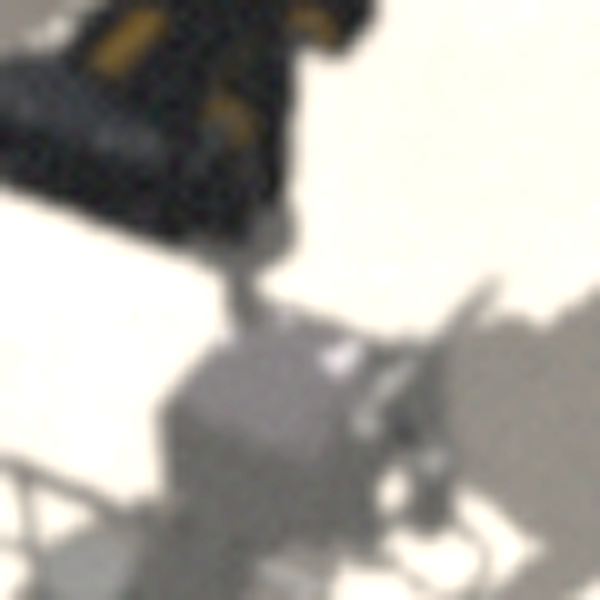

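Request:
{"method": "drive_tool", "body": {"rows": "0.8 0.05 -0.2 0 0;0.8 0.05 -0.2 0 0;0.8 0.05 -0.2 0 0;0.8 0.05 -0.2 0 0;0.8 0 -0.2 0 0;0.8 0 -0.2 0 0;0.8 0 0 0 0"}}

```text
clock: 15.68
tool_pos: [0.6055, -0.0534, 0.1336]
ee_rot: [0.627, 0.778, 0.019, 0.01]
ft_force: [0.0, 0.2, -1.2]
finger_gap: 0.0108
```

```bash
python3 -c "
from h import *
f=foot();go(.602,-.0517,.11,1.771)
"
```

```text
foot [ 0.6074 -0.0544  0.0861] axis [ 0.0382 -0.0111 -0.9992] toolz [ 0.0393  0.0161 -0.9991]
t 15.68 pos [ 0.6055 -0.0534  0.1336] yaw 1.7849 tilt 0.0425 shift cm [ 0.22  -0.41   2.344] rows 0.5718019292960778 turn 0.013944029779072276 F [ 0.05  0.19 -1.18] gap 0.0108
```

```bash
cat > l.py <<'E'
from h import *
np.set_printoptions(precision=4,suppress=True)
s,p,M=st();print(s['clock'].round(2) if hasattr(s['clock'],'round') else s['clock'],'q',s['joint_pos'],'dq',s['dq'][[1,2,4]],'eff',s['effort'][[1,2,4]],'p',p,'tz',M[:,2])
E
python3 l.py
```

```text
15.6833 q [-0.1409  0.2013  1.8841  0.0252  1.0196 -0.3676] dq [-0.001   0.0015 -0.0035] eff [-44.627  -33.4787  -0.1801] p [ 0.6055 -0.0534  0.1336] tz [ 0.0393  0.0161 -0.9991]
```

Request:
{"method": "drive_tool", "body": {"rows": "0.8 0 0 0 0"}}

```text
clock: 15.77
tool_pos: [0.6052, -0.0534, 0.1334]
ee_rot: [0.627, 0.778, 0.018, 0.01]
ft_force: [-0.0, 0.6, -0.4]
finger_gap: 0.011
```

```bash
python3 l.py
```

```text
15.7667 q [-0.141   0.2011  1.8847  0.0251  1.0196 -0.3676] dq [-0.0028  0.0103  0.0029] eff [-44.4519 -33.1472  -0.1319] p [ 0.6052 -0.0534  0.1334] tz [ 0.0389  0.0161 -0.9991]
```

Request:
{"method": "drive_tool", "body": {"rows": "0.8 0 0 0 0;0.8 0 0 0 0"}}

```text
clock: 15.93
tool_pos: [0.6048, -0.0534, 0.133]
ee_rot: [0.628, 0.778, 0.018, 0.01]
ft_force: [-0.1, 0.6, -1.2]
finger_gap: 0.0109
```

```bash
python3 l.py
```

```text
15.9333 q [-0.1411  0.2013  1.8853  0.0252  1.0196 -0.3676] dq [0.0034 0.0023 0.0002] eff [-44.4691 -33.1754  -0.141 ] p [ 0.6048 -0.0534  0.133 ] tz [ 0.0383  0.0162 -0.9991]
```

Request:
{"method": "drive_tool", "body": {"rows": "0.8 0 0 -0.5 0"}}

```text
clock: 16.02
tool_pos: [0.6037, -0.0533, 0.1369]
ee_rot: [0.628, 0.778, 0.018, 0.009]
ft_force: [-0.8, -0.0, -1.2]
finger_gap: 0.0107
```

```bash
python3 l.py
```

```text
16.0167 q [-0.1413  0.1968  1.8827  0.0251  1.029  -0.3675] dq [-0.0713 -0.0518  0.1235] eff [-44.7781 -34.0957  -0.4478] p [ 0.6037 -0.0533  0.1369] tz [ 0.0359  0.0166 -0.9992]
```

Request:
{"method": "drive_tool", "body": {"rows": "0.8 0 0 0 0"}}

```text
clock: 16.1
tool_pos: [0.6045, -0.0534, 0.1379]
ee_rot: [0.628, 0.778, 0.018, 0.009]
ft_force: [-0.1, -0.2, -0.5]
finger_gap: 0.0111
```

```bash
python3 l.py
```

```text
16.1 q [-0.1413  0.1962  1.8815  0.025   1.0294 -0.3675] dq [ 0.0133  0.0144 -0.0113] eff [-43.0919 -31.9546   0.0806] p [ 0.6045 -0.0534  0.1379] tz [ 0.0374  0.0163 -0.9992]
```

Request:
{"method": "drive_tool", "body": {"rows": "0.8 0 0 0 0"}}

```text
clock: 16.18
tool_pos: [0.6045, -0.0534, 0.138]
ee_rot: [0.627, 0.778, 0.018, 0.009]
ft_force: [-0.1, 0.3, -2.1]
finger_gap: 0.0108
```

```bash
python3 l.py
```

```text
16.1833 q [-0.1412  0.1961  1.8813  0.025   1.0296 -0.3675] dq [-0.0056 -0.0126  0.0045] eff [-44.7229 -33.8416  -0.1924] p [ 0.6045 -0.0534  0.138 ] tz [ 0.0374  0.0164 -0.9992]
```

Request:
{"method": "drive_tool", "body": {"rows": "0.8 0 0 -2 0;0.8 0 0 -2 0;0.8 0 0 -2 0;0.8 0 0 -1 0;0.8 0 0 0 0;0.8 0 0 0 0;0.8 0 0 1 0;0.8 0 0 1 0;0.8 0 0 1 0;0.8 0 0 1 0;0.8 0 0 1 0;0.8 0 0 1 0;0.8 0 0 0.5 0;0.8 0 0 0 0;0.8 0 0 0 0"}}

```text
clock: 17.43
tool_pos: [0.5975, -0.0523, 0.1272]
ee_rot: [0.628, 0.778, 0.013, 0.002]
ft_force: [-0.1, 0.3, -1.2]
finger_gap: 0.0108
```

```bash
python3 l.py
```

```text
17.4333 q [-0.1409  0.2053  1.892   0.025   1.0278 -0.3675] dq [ 0.0151  0.0104 -0.0069] eff [-43.8683 -32.4628  -0.0469] p [ 0.5975 -0.0523  0.1272] tz [ 0.0195  0.0189 -0.9996]
```

Request:
{"method": "drive_tool", "body": {"rows": "0.8 0 0 -2 0;0.8 0 0 -2 0;0.8 0 0 -2 0;0.8 0 0 -1 0;0.8 0 0 0 0;0.8 0 0 0 0;0.8 0 0 1 0;0.8 0 0 1 0;0.8 0 0 1 0;0.8 0 0 1 0;0.8 0 0 1 0;0.8 0 0 1 0;0.8 0 0 0.5 0;0.8 0 0 0 0;0.8 0 0 0 0"}}

```text
clock: 18.68
tool_pos: [0.592, -0.0514, 0.119]
ee_rot: [0.628, 0.778, 0.01, -0.004]
ft_force: [0.2, 0.1, -0.4]
finger_gap: 0.011
```

```bash
python3 l.py;python3 -c "
from h import *
foot()
go(.6015,-.0517,.11,1.771)"
```

```text
18.6833 q [-0.1408  0.2123  1.9     0.0249  1.0266 -0.3675] dq [ 0.018   0.0104 -0.0079] eff [-43.9019 -32.1041   0.0267] p [ 0.592  -0.0514  0.119 ] tz [ 0.0058  0.0207 -0.9998]
foot [ 0.5922 -0.0522  0.0715] axis [ 0.0047 -0.0064 -1.    ] toolz [ 0.0058  0.0207 -0.9998]
t 18.68 pos [ 0.592  -0.0514  0.119 ] yaw 1.7847 tilt 0.0215 shift cm [-0.247  0.918  0.909] rows 0.22380144097507404 turn 0.013689437015712569 F [ 0.19  0.07 -0.43] gap 0.011
```

Request:
{"method": "drive_tool", "body": {"rows": "0.8 -0.05 0.35 0 0.005;0.8 0 0 0 0;0.8 0 0 0 0;0.8 -0.05 0.35 0 0.005;0.8 0 0 0 0;0.8 0 0 0 0;0.8 -0.05 0.3 0 0.003;0.8 0 0 0 0;0.8 0 0 0 0"}}

```text
clock: 19.43
tool_pos: [0.6062, -0.0512, 0.1229]
ee_rot: [0.633, 0.774, 0.012, -0.001]
ft_force: [-0.3, -0.4, -1.4]
finger_gap: 0.0106
```

```bash
python3 -c "
from h import *
f=foot();go(.602,-.0517,.11,1.771)
for n in ('scene',):
    im=optics.grab_frame(n)[:,:,::-1]; cv2.imwrite(f'pics/{n}4.png',im)
    c=im[160:220,205:265]; cv2.imwrite(f'pics/{n}4z.png',np.clip(cv2.resize(c,None,fx=10,fy=10,interpolation=2)*1.8,0,255).astype('uint8'))
    print(proj(n,f)-[205,160],proj(n,[.602,-.0517,.046])-[205,160])
"
```

```text
foot [ 0.6067 -0.052   0.0755] axis [ 0.0112 -0.0073 -0.9999] toolz [ 0.0127  0.0199 -0.9997]
t 19.43 pos [ 0.6062 -0.0512  0.1229] yaw 1.7703 tilt 0.0236 shift cm [ 0.007 -0.442  1.288] rows 0.3141931414052552 turn -0.0007305426280841409 F [-0.26 -0.44 -1.44] gap 0.0106
[25.88444408 30.66358157] [27.28273975 36.04028566]
```

View pics/scene4z.png

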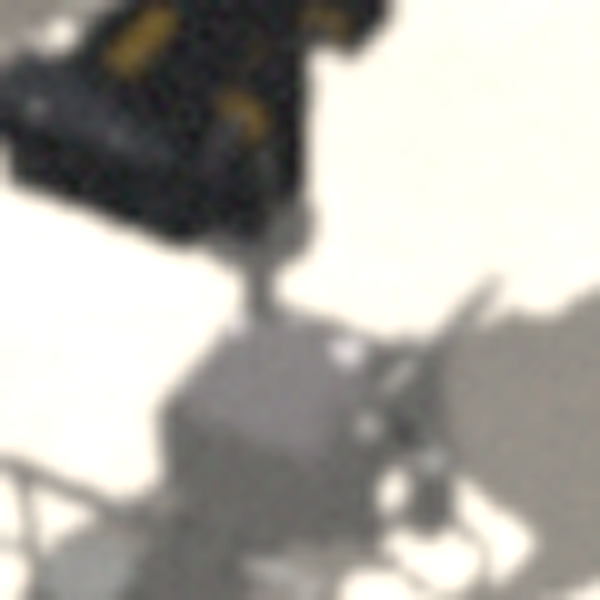

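Request:
{"method": "drive_tool", "body": {"rows": "0.8 0 -0.2 0.4 0;0.8 0 0 0 0;0.8 0 -0.2 0.4 0;0.8 0 0 0 0;0.8 0 0 0.4 0;0.8 0 0 0 0;0.8 0 0 0 0"}}

```text
clock: 20.07
tool_pos: [0.6011, -0.0517, 0.1089]
ee_rot: [0.633, 0.774, 0.011, -0.002]
ft_force: [0.5, -0.2, -0.8]
finger_gap: 0.011
```

```bash
python3 -c "
from h import *
f=foot();go(.602,-.0517,.1,1.771)"
```

```text
foot [ 0.6016 -0.0526  0.0614] axis [ 0.0098 -0.0072 -0.9999] toolz [ 0.0113  0.02   -0.9997]
t 20.07 pos [ 0.6011 -0.0517  0.1089] yaw 1.7702 tilt 0.023 shift cm [-0.029  0.077  0.888] rows 0.21669827000085237 turn -0.0007826901894607552 F [ 0.49 -0.23 -0.8 ] gap 0.011
```

Request:
{"method": "drive_tool", "body": {"rows": "0.8 0.06 0.05 0.4 0;0.8 0 0 0 0;0.8 0 0 0.4 0;0.8 0 0 0 0;0.8 0 0 0.3 0;0.8 0 0 0 0;0.8 0 0 0 0"}}

```text
clock: 20.65
tool_pos: [0.6017, -0.0507, 0.0965]
ee_rot: [0.633, 0.774, 0.011, -0.002]
ft_force: [0.4, 0.3, -0.3]
finger_gap: 0.0109
```

```bash
python3 -c "
from h import *
f=foot();go(.602,-.0517,.1,1.771);print(st()[0]['wrist_torque'])"
```

```text
foot [ 0.6022 -0.0515  0.049 ] axis [ 0.0097 -0.0071 -0.9999] toolz [ 0.0112  0.02   -0.9997]
t 20.65 pos [ 0.6017 -0.0507  0.0965] yaw 1.7703 tilt 0.0229 shift cm [-0.1   0.01 -0.35] rows 0.08538766264972579 turn -0.0007343643213852946 F [ 0.4   0.35 -0.29] gap 0.0109
[-0.05304526 -0.15423681 -0.02903182]
```

Request:
{"method": "drive_tool", "body": {"rows": "0.8 0 0 0.2 0;0.8 0 0 0 0;0.8 0 0 0.2 0;0.8 0 0 0 0"}}

```text
clock: 20.98
tool_pos: [0.6024, -0.0507, 0.093]
ee_rot: [0.633, 0.774, 0.012, -0.001]
ft_force: [-1.9, -0.2, -0.3]
finger_gap: 0.0108
```

```bash
python3 -c "
from h import *
f=foot();go(.602,-.0517,.1,1.771);print(st()[0]['wrist_torque'])"
```

```text
foot [ 0.6029 -0.0516  0.0455] axis [ 0.0109 -0.0073 -0.9999] toolz [ 0.0124  0.0198 -0.9997]
t 20.98 pos [ 0.6024 -0.0507  0.093 ] yaw 1.7702 tilt 0.0234 shift cm [-0.076 -0.046 -0.705] rows 0.17196428868042551 turn -0.000768657414936369 F [-1.92 -0.16 -0.29] gap 0.0108
[-0.08352496  0.06395461 -0.02187361]
```

Request:
{"method": "drive_tool", "body": {"rows": "0.8 0 -0.05 0.2 0;0.8 0 0 0 0"}}

```text
clock: 21.15
tool_pos: [0.6029, -0.051, 0.0929]
ee_rot: [0.633, 0.774, 0.012, -0.001]
ft_force: [-1.7, -0.3, -1.1]
finger_gap: 0.0109
```

```bash
python3 -c "
from h import *
f=foot();go(.602,-.0517,.1,1.771);print(st()[0]['wrist_torque'])"
```

```text
foot [ 0.6035 -0.0518  0.0454] axis [ 0.0129 -0.0077 -0.9999] toolz [ 0.0144  0.0195 -0.9997]
t 21.15 pos [ 0.6029 -0.051   0.0929] yaw 1.7703 tilt 0.0242 shift cm [-0.042 -0.09  -0.713] rows 0.17389946105017504 turn -0.0006517892844744022 F [-1.66 -0.26 -1.14] gap 0.0109
[ 0.04103252  0.09202032 -0.03415109]
```

Request:
{"method": "drive_tool", "body": {"rows": "0.8 0 0 0.2 0;0.8 0 0 0 0"}}

```text
clock: 21.32
tool_pos: [0.604, -0.0511, 0.0931]
ee_rot: [0.633, 0.774, 0.013, 0.0]
ft_force: [-0.4, -0.2, -0.8]
finger_gap: 0.011
```

```bash
python3 -c "
from h import *
f=foot();go(.602,-.0517,.1,1.771);print(st()[0]['wrist_torque'])"
```

```text
foot [ 0.6047 -0.052   0.0456] axis [ 0.0151 -0.008  -0.9999] toolz [ 0.0167  0.0191 -0.9997]
t 21.32 pos [ 0.604  -0.0511  0.0931] yaw 1.7704 tilt 0.0254 shift cm [-0.007 -0.19  -0.695] rows 0.16948881159031337 turn -0.0005693392378629536 F [-0.37 -0.23 -0.8 ] gap 0.011
[ 0.02675133 -0.11735832  0.03660682]
```

Request:
{"method": "drive_tool", "body": {"rows": "0.8 0 -0.1 0.3 0"}}

```text
clock: 21.4
tool_pos: [0.6049, -0.0515, 0.0926]
ee_rot: [0.633, 0.774, 0.014, 0.002]
ft_force: [-3.2, -0.3, 21.3]
finger_gap: 0.0106
```

```bash
python3 -c "
from h import *
f=foot();go(.602,-.0517,.1,1.771);print(st()[0]['wrist_torque'])"
```

```text
foot [ 0.6058 -0.0524  0.0451] axis [ 0.019  -0.0085 -0.9998] toolz [ 0.0205  0.0187 -0.9996]
t 21.4 pos [ 0.6049 -0.0515  0.0926] yaw 1.7705 tilt 0.0277 shift cm [ 0.046 -0.266 -0.747] rows 0.18213261680343376 turn -0.0005138907101924772 F [-3.16 -0.25 21.3 ] gap 0.0106
[0.07652549 0.62305728 0.02601071]
```

Request:
{"method": "drive_tool", "body": {"rows": "0.8 0 0 0.4 0"}}

```text
clock: 21.48
tool_pos: [0.6067, -0.0518, 0.0924]
ee_rot: [0.633, 0.774, 0.015, 0.004]
ft_force: [-9.0, -0.0, 27.0]
finger_gap: 0.0106
```

```bash
python3 -c "
from h import *
f=foot();go(.602,-.0517,.1,1.771);print(st()[0]['wrist_torque'])"
```

```text
foot [ 0.6078 -0.0527  0.045 ] axis [ 0.0226 -0.0091 -0.9997] toolz [ 0.0241  0.018  -0.9995]
t 21.48 pos [ 0.6067 -0.0518  0.0924] yaw 1.7707 tilt 0.0301 shift cm [ 0.11  -0.438 -0.768] rows 0.1872099882451395 turn -0.0002592413168474028 F [-9.   -0.05 26.96] gap 0.0106
[-0.01302368  1.70894016  0.00249713]
```

Request:
{"method": "drive_tool", "body": {"rows": "0.8 0 -0.2 -1 0;0.8 0 0 -2 0;0.8 0 0 -2 0;0.8 0 0 -2 0;0.8 0 0 -1 0;0.8 0 0 0 0;0.8 0 0 0 0;0.8 0 0 1 0;0.8 0 0 1 0;0.8 0 0 1 0;0.8 0 0 1 0;0.8 0 0 1 0;0.8 0 0 1 0;0.8 0 0 0.5 0;0.8 0 0 0 0;0.8 0 0 0 0"}}

```text
clock: 22.82
tool_pos: [0.5979, -0.0516, 0.0928]
ee_rot: [0.633, 0.774, 0.011, -0.002]
ft_force: [-1.2, 0.7, 5.0]
finger_gap: 0.0107
```

```bash
python3 -c "
from h import *
f=foot();go(.602,-.0517,.1,1.771);print(st()[0]['wrist_torque'])
for n in ('scene',):
    im=optics.grab_frame(n)[:,:,::-1]; cv2.imwrite(f'pics/{n}5.png',im)
    c=im[160:220,205:265]; cv2.imwrite(f'pics/{n}5z.png',np.clip(cv2.resize(c,None,fx=10,fy=10,interpolation=2)*1.8,0,255).astype('uint8'))
    print(proj(n,f)-[205,160],proj(n,[.602,-.0517,.046])-[205,160])
"
```

```text
foot [ 0.5983 -0.0524  0.0453] axis [ 0.0086 -0.0072 -0.9999] toolz [ 0.0101  0.0199 -0.9998]
t 22.82 pos [ 0.5979 -0.0516  0.0928] yaw 1.7704 tilt 0.0223 shift cm [-0.083  0.411 -0.72 ] rows 0.17563410916815658 turn -0.0005622696008151795 F [-1.23  0.67  4.99] gap 0.0107
[-0.08541473 -0.11233408 -0.00425836]
[27.88402489 35.50027067] [27.28273975 36.04028566]
```

View pics/scene5z.png

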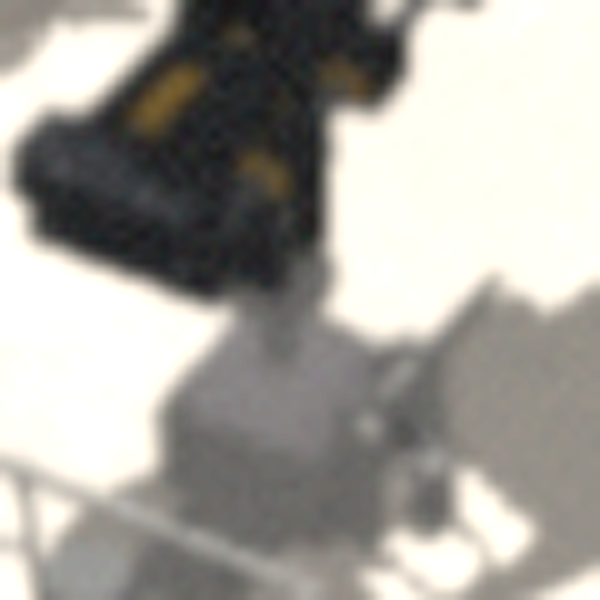

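Request:
{"method": "drive_tool", "body": {"rows": "0.8 0 0.1 0.05 0;0.8 0 0 0 0"}}

```text
clock: 23.03
tool_pos: [0.5997, -0.0515, 0.0935]
ee_rot: [0.633, 0.774, 0.011, -0.002]
ft_force: [-0.6, 0.6, -0.4]
finger_gap: 0.011
```

```bash
cat > f.py <<'E'
from h import *
f=foot();s,p,M=st();print(round(s['clock'],2),'tcp',p.round(4),'F',s['ft_force'].round(1),'T',s['wrist_torque'].round(2),'gap',round(s['finger_gap'],4))
E
python3 f.py
```

```text
foot [ 0.6002 -0.0523  0.046 ] axis [ 0.0103 -0.0075 -0.9999] toolz [ 0.0119  0.0197 -0.9997]
23.03 tcp [ 0.5997 -0.0515  0.0935] F [-0.6  0.6 -0.4] T [-0.1  -0.09  0.  ] gap 0.011
```

Request:
{"method": "drive_tool", "body": {"rows": "0.8 0 0.15 0.08 0;0.8 0 0 0 0"}}

```text
clock: 23.2
tool_pos: [0.6018, -0.0512, 0.0935]
ee_rot: [0.633, 0.774, 0.012, -0.001]
ft_force: [-0.1, 0.5, -0.9]
finger_gap: 0.0111
```

```bash
python3 f.py
```

```text
foot [ 0.6024 -0.0521  0.046 ] axis [ 0.0119 -0.0077 -0.9999] toolz [ 0.0134  0.0195 -0.9997]
23.2 tcp [ 0.6018 -0.0512  0.0935] F [-0.1  0.5 -0.9] T [ 0.   -0.09  0.  ] gap 0.0111
```

Request:
{"method": "drive_tool", "body": {"rows": "0.8 0 0.1 0.1 0"}}

```text
clock: 23.28
tool_pos: [0.603, -0.051, 0.093]
ee_rot: [0.633, 0.774, 0.012, -0.001]
ft_force: [-2.2, -0.3, 3.0]
finger_gap: 0.0104
```

```bash
python3 f.py
```

```text
foot [ 0.6035 -0.0519  0.0455] axis [ 0.0122 -0.0078 -0.9999] toolz [ 0.0137  0.0194 -0.9997]
23.28 tcp [ 0.603 -0.051  0.093] F [-2.2 -0.3  3. ] T [-0.09  0.35 -0.  ] gap 0.0104
```

Request:
{"method": "drive_tool", "body": {"rows": "0.8 0 -0.15 -0.1 0;0.8 0 0 0 0;0.8 0 0 0.2 0"}}

```text
clock: 23.53
tool_pos: [0.602, -0.0514, 0.0927]
ee_rot: [0.633, 0.774, 0.012, -0.0]
ft_force: [-0.5, 0.0, -0.3]
finger_gap: 0.0107
```

```bash
python3 f.py
```

```text
foot [ 0.6027 -0.0522  0.0452] axis [ 0.0136 -0.008  -0.9999] toolz [ 0.0152  0.0192 -0.9997]
23.53 tcp [ 0.602  -0.0514  0.0927] F [-0.5  0.  -0.3] T [-0.07  0.08 -0.06] gap 0.0107
```

Request:
{"method": "drive_tool", "body": {"rows": "0.8 0 0 0.15 0"}}

```text
clock: 23.62
tool_pos: [0.6018, -0.0514, 0.0912]
ee_rot: [0.633, 0.774, 0.012, -0.0]
ft_force: [-3.6, -1.1, 1.0]
finger_gap: 0.0111
```

```bash
python3 f.py
```

```text
foot [ 0.6024 -0.0523  0.0437] axis [ 0.0131 -0.0081 -0.9999] toolz [ 0.0146  0.0191 -0.9997]
23.62 tcp [ 0.6018 -0.0514  0.0912] F [-3.6 -1.1  1. ] T [-0.14  0.29 -0.  ] gap 0.0111
```

Request:
{"method": "drive_tool", "body": {"rows": "0.8 -0.03 -0.1 0.15 0"}}

```text
clock: 23.7
tool_pos: [0.6009, -0.0518, 0.0896]
ee_rot: [0.633, 0.774, 0.012, -0.0]
ft_force: [-0.4, -0.4, -1.4]
finger_gap: 0.0104
```

```bash
python3 f.py
```

```text
foot [ 0.6015 -0.0527  0.0421] axis [ 0.0131 -0.0081 -0.9999] toolz [ 0.0146  0.0191 -0.9997]
23.7 tcp [ 0.6009 -0.0518  0.0896] F [-0.4 -0.4 -1.4] T [ 0.03 -0.09 -0.01] gap 0.0104
```

Request:
{"method": "drive_tool", "body": {"rows": "0.8 0 -0.05 0.15 0"}}

```text
clock: 23.78
tool_pos: [0.6002, -0.0519, 0.0878]
ee_rot: [0.633, 0.774, 0.012, -0.0]
ft_force: [-0.0, 1.1, -0.9]
finger_gap: 0.0111
```

```bash
python3 f.py
```

```text
foot [ 0.6009 -0.0528  0.0403] axis [ 0.013  -0.0081 -0.9999] toolz [ 0.0146  0.0191 -0.9997]
23.78 tcp [ 0.6002 -0.0519  0.0878] F [-0.   1.1 -0.9] T [-0.01 -0.08 -0.04] gap 0.0111
```

Request:
{"method": "drive_tool", "body": {"rows": "0.8 0 0 0.25 0;0.8 0 0 0.25 0"}}

```text
clock: 23.95
tool_pos: [0.6003, -0.0518, 0.0822]
ee_rot: [0.633, 0.774, 0.012, -0.0]
ft_force: [-0.3, -0.2, -0.3]
finger_gap: 0.0109
```

```bash
python3 f.py
```

```text
foot [ 0.6009 -0.0527  0.0347] axis [ 0.0134 -0.008  -0.9999] toolz [ 0.0149  0.0192 -0.9997]
23.95 tcp [ 0.6003 -0.0518  0.0822] F [-0.3 -0.2 -0.3] T [-0.07 -0.06 -0.02] gap 0.0109
```

Request:
{"method": "drive_tool", "body": {"rows": "0.8 0 0 0.3 0;0.8 0 0 0.3 0"}}

```text
clock: 24.12
tool_pos: [0.6004, -0.0517, 0.0753]
ee_rot: [0.633, 0.774, 0.012, -0.0]
ft_force: [-0.1, 0.4, -1.2]
finger_gap: 0.0107
```

```bash
python3 f.py
```

```text
foot [ 0.601  -0.0526  0.0278] axis [ 0.0134 -0.0079 -0.9999] toolz [ 0.0149  0.0192 -0.9997]
24.12 tcp [ 0.6004 -0.0517  0.0753] F [-0.1  0.4 -1.2] T [-0.   -0.09 -0.03] gap 0.0107
```

Request:
{"method": "drive_tool", "body": {"rows": "0.8 0 0 0.25 0;0.8 0 0 0.25 0"}}

```text
clock: 24.28
tool_pos: [0.6008, -0.0516, 0.0698]
ee_rot: [0.633, 0.774, 0.012, -0.0]
ft_force: [-1.0, 0.1, 3.3]
finger_gap: 0.0104
```

```bash
python3 f.py
```

```text
foot [ 0.6015 -0.0524  0.0224] axis [ 0.014  -0.0079 -0.9999] toolz [ 0.0155  0.0193 -0.9997]
24.28 tcp [ 0.6008 -0.0516  0.0698] F [-1.   0.1  3.3] T [-0.06  0.07 -0.03] gap 0.0104
```

Request:
{"method": "drive_tool", "body": {"rows": "0.8 0 0 0.25 0;0.8 0 0 0.25 0"}}

```text
clock: 24.45
tool_pos: [0.6011, -0.0516, 0.0652]
ee_rot: [0.633, 0.774, 0.012, -0.0]
ft_force: [-1.5, -0.3, 3.3]
finger_gap: 0.011
```

```bash
python3 f.py
```

```text
foot [ 0.6018 -0.0525  0.0177] axis [ 0.014  -0.0082 -0.9999] toolz [ 0.0155  0.019  -0.9997]
24.45 tcp [ 0.6011 -0.0516  0.0652] F [-1.5 -0.3  3.3] T [-0.09  0.27 -0.  ] gap 0.011
```

Request:
{"method": "drive_tool", "body": {"rows": "0.8 0 0 0.25 0;0.8 0 0 0.25 0"}}

```text
clock: 24.62
tool_pos: [0.6012, -0.0517, 0.0604]
ee_rot: [0.633, 0.774, 0.012, -0.0]
ft_force: [-1.9, -0.7, 4.0]
finger_gap: 0.0106
```

```bash
python3 f.py
```

```text
foot [ 0.6018 -0.0526  0.0129] axis [ 0.0138 -0.0084 -0.9999] toolz [ 0.0153  0.0188 -0.9997]
24.62 tcp [ 0.6012 -0.0517  0.0604] F [-1.9 -0.7  4. ] T [-0.09  0.31 -0.04] gap 0.0106
```

Request:
{"method": "drive_tool", "body": {"rows": "0.8 0 -0.03 0.25 0;0.8 0 -0.03 0.15 0"}}

```text
clock: 24.78
tool_pos: [0.6011, -0.0517, 0.0562]
ee_rot: [0.633, 0.774, 0.012, 0.0]
ft_force: [-0.3, -0.3, 1.9]
finger_gap: 0.0108
```

```bash
python3 f.py
```

```text
foot [ 0.6018 -0.0526  0.0087] axis [ 0.0149 -0.0084 -0.9999] toolz [ 0.0164  0.0188 -0.9997]
24.78 tcp [ 0.6011 -0.0517  0.0562] F [-0.3 -0.3  1.9] T [-0.12  0.02  0.01] gap 0.0108
```

Request:
{"method": "drive_tool", "body": {"rows": "0.8 0 -0.03 0.15 0"}}

```text
clock: 24.87
tool_pos: [0.6013, -0.0518, 0.0553]
ee_rot: [0.633, 0.774, 0.013, 0.001]
ft_force: [-4.4, -0.2, 16.2]
finger_gap: 0.0108
```

```bash
python3 f.py
```

```text
foot [ 0.6021 -0.0527  0.0078] axis [ 0.0159 -0.0086 -0.9998] toolz [ 0.0174  0.0186 -0.9997]
24.87 tcp [ 0.6013 -0.0518  0.0553] F [-4.4 -0.2 16.2] T [0.05 0.87 0.02] gap 0.0108
```

Request:
{"method": "drive_tool", "body": {"rows": "0.8 0 0 0.15 0"}}

```text
clock: 24.95
tool_pos: [0.6014, -0.0518, 0.0552]
ee_rot: [0.633, 0.774, 0.013, 0.001]
ft_force: [-8.6, 0.6, 19.2]
finger_gap: 0.0107
```

```bash
python3 f.py
```

```text
foot [ 0.6022 -0.0527  0.0077] axis [ 0.0154 -0.0085 -0.9998] toolz [ 0.0169  0.0187 -0.9997]
24.95 tcp [ 0.6014 -0.0518  0.0552] F [-8.6  0.6 19.2] T [0.1  1.47 0.06] gap 0.0107
```

Request:
{"method": "drive_tool", "body": {"rows": "0.8 0 -0.05 0 0;0.8 0 0 0 0;1.5 0 0 0 0;2.2 0 0 0 0;3 0 0 0 0;3 0 0 0 0;3 0 0 0 0"}}

```text
clock: 25.53
tool_pos: [0.6009, -0.0517, 0.0539]
ee_rot: [0.633, 0.774, 0.013, 0.001]
ft_force: [0.2, -0.5, -0.3]
finger_gap: 0.03
```

```bash
python3 f.py
```

```text
foot [ 0.6016 -0.0525  0.0064] axis [ 0.0158 -0.0081 -0.9998] toolz [ 0.0173  0.019  -0.9997]
25.53 tcp [ 0.6009 -0.0517  0.0539] F [ 0.2 -0.5 -0.3] T [-0.05 -0.09 -0.02] gap 0.03
```

Request:
{"method": "drive_tool", "body": {"rows": "3 0 0 -0.5 0;3 0 0 -1 0;3 0 0 -1.5 0;3 0 0 -1.5 0;2 0 0 0 0;1 0 0 0 0;0 0 0 0 0;0 0 0 0 0;0 0 0 0 0;0 0 0 0 0;0 0 0 0 0", "force": 30}}

```text
clock: 26.45
tool_pos: [0.5988, -0.0524, 0.1006]
ee_rot: [0.633, 0.774, 0.012, -0.0]
ft_force: [-0.8, 0.0, -0.5]
finger_gap: 0.0004
```

```bash
python3 f.py; python3 -c "
from h import *
for n in ('scene','top'):
    im=optics.grab_frame(n)[:,:,::-1]; cv2.imwrite(f'pics/{n}6.png',im)
    c=im[160:220,205:265] if n=='scene' else im[140:200,245:305]; cv2.imwrite(f'pics/{n}6z.png',np.clip(cv2.resize(c,None,fx=10,fy=10,interpolation=2)*1.8,0,255).astype('uint8'))
"
```

```text
foot [ 0.5995 -0.0533  0.0531] axis [ 0.0131 -0.0078 -0.9999] toolz [ 0.0146  0.0193 -0.9997]
26.45 tcp [ 0.5988 -0.0524  0.1006] F [-0.8  0.  -0.5] T [-0.02 -0.09  0.03] gap 0.0004
```

View pics/scene6z.png

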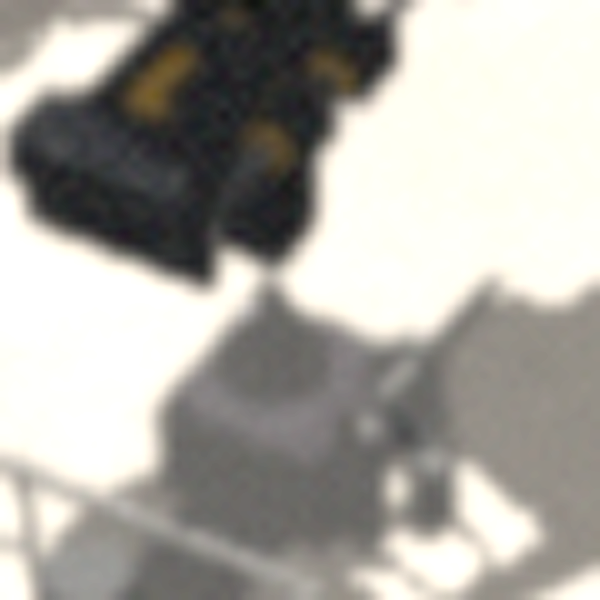

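The collar sits in the bracket around zoom (275,370), with the neck upright under the shut fingers. I'll press gently on the neck top to confirm it is seated.

Request:
{"method": "drive_tool", "body": {"rows": "0 0 0.15 0.4 0;0 0 0 0.5 0;0 0 0 0.4 0;0 0 0 0 0"}}

```text
clock: 26.88
tool_pos: [0.6003, -0.0518, 0.0857]
ee_rot: [0.633, 0.774, 0.012, -0.001]
ft_force: [-0.6, -0.4, -0.1]
finger_gap: 0.0005
```

```bash
python3 f.py
```

```text
foot [ 0.6009 -0.0527  0.0382] axis [ 0.0122 -0.0077 -0.9999] toolz [ 0.0137  0.0195 -0.9997]
26.88 tcp [ 0.6003 -0.0518  0.0857] F [-0.6 -0.4 -0.1] T [-0.03 -0.11  0.02] gap 0.0005
```

Request:
{"method": "drive_tool", "body": {"rows": "0 0 0 0.2 0"}}

```text
clock: 26.97
tool_pos: [0.6004, -0.0517, 0.0834]
ee_rot: [0.633, 0.774, 0.012, -0.001]
ft_force: [-0.5, 0.1, 1.3]
finger_gap: 0.0006
```

```bash
python3 f.py
```

```text
foot [ 0.601  -0.0526  0.0359] axis [ 0.012  -0.0077 -0.9999] toolz [ 0.0135  0.0195 -0.9997]
26.97 tcp [ 0.6004 -0.0517  0.0834] F [-0.5  0.1  1.3] T [-0.06 -0.09 -0.  ] gap 0.0006
```

Request:
{"method": "drive_tool", "body": {"rows": "0 0 0 0.15 0"}}

```text
clock: 27.05
tool_pos: [0.6007, -0.0518, 0.0822]
ee_rot: [0.633, 0.774, 0.012, -0.001]
ft_force: [-5.2, -0.4, 11.6]
finger_gap: 0.0004
```

```bash
python3 f.py
```

```text
foot [ 0.6013 -0.0527  0.0347] axis [ 0.0123 -0.0079 -0.9999] toolz [ 0.0138  0.0192 -0.9997]
27.05 tcp [ 0.6007 -0.0518  0.0822] F [-5.2 -0.4 11.6] T [-0.03  0.7  -0.01] gap 0.0004
```

Request:
{"method": "drive_tool", "body": {"rows": "0 0 -0.05 0.15 0"}}

```text
clock: 27.13
tool_pos: [0.6007, -0.0519, 0.0822]
ee_rot: [0.633, 0.774, 0.012, -0.001]
ft_force: [-5.1, 1.0, 14.3]
finger_gap: 0.0003
```

```bash
python3 f.py
```

```text
foot [ 0.6013 -0.0528  0.0347] axis [ 0.0127 -0.0079 -0.9999] toolz [ 0.0142  0.0193 -0.9997]
27.13 tcp [ 0.6007 -0.0519  0.0822] F [-5.1  1.  14.3] T [0.19 0.7  0.03] gap 0.0003
```

Request:
{"method": "drive_tool", "body": {"rows": "0 0 0 -0.5 0;0 0 0 -1.5 0;0 0 0 -2 0;0 0 0 -2 0;0 0 0 -1.5 0;0 0 0 0 0;0 0 0 0 0"}}

```text
clock: 27.72
tool_pos: [0.5989, -0.0533, 0.1598]
ee_rot: [0.633, 0.774, 0.012, -0.001]
ft_force: [0.4, 0.6, 0.1]
finger_gap: 0.0004
```

```bash
python3 -c "
from h import *
go(.579,.0535,.11,1.771);print(st()[2][:,2])"
```

```text
t 27.72 pos [ 0.5989 -0.0533  0.1598] yaw 1.7707 tilt 0.0233 shift cm [10.776  0.086  5.163] rows 2.62833237356119 turn -0.00030291535309689976 F [0.37 0.57 0.1 ] gap 0.0004
[ 0.01267804  0.01952374 -0.99972901]
```

Request:
{"method": "drive_tool", "body": {"rows": "0 1.5 0 0 0;0 2.2 0 0 0;0 2.2 0 0 0;0 2.2 0 0 0;0 1.8 0 0 0;0 0 0 0 0;0 0 0 0 0"}}

```text
clock: 28.3
tool_pos: [0.5726, 0.0516, 0.1529]
ee_rot: [0.634, 0.773, 0.009, -0.006]
ft_force: [0.3, -1.0, -0.4]
finger_gap: -0.0
```

```bash
python3 -c "
from h import *
go(.579,.0535,.11,1.771);print(st()[2][:,2])
for n in ('scene','top'):
    im=optics.grab_frame(n)[:,:,::-1]; cv2.imwrite(f'pics/{n}7.png',im)
    c=im[150:220,195:265] if n=='scene' else im[140:200,245:305]; cv2.imwrite(f'pics/{n}7z.png',np.clip(cv2.resize(c,None,fx=8,fy=8,interpolation=2)*1.6,0,255).astype('uint8'))
"
```

```text
t 28.3 pos [0.5726 0.0516 0.1529] yaw 1.7676 tilt 0.0211 shift cm [-0.022  0.643  4.291] rows 1.0466507916168404 turn -0.0034008143021040382 F [ 0.34 -0.96 -0.4 ] gap -0.0
[ 0.00120772  0.02109879 -0.99977667]
```

View pics/scene7z.png

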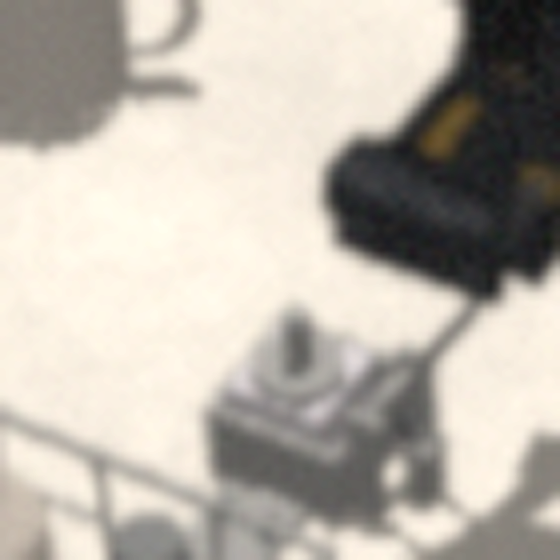

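View pics/top7z.png

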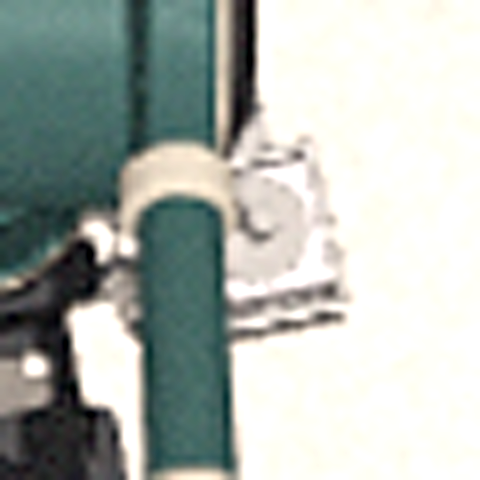

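```bash
python3 -c "
from h import *
c,s=np.cos(.2),np.sin(.2)
B=lambda x,y,z: np.array([.6,-.0515,.046])+[c*x-s*y,s*x+c*y,z]
print('ring end',B(0,79,72/1)*0+B(0,.079,.072),proj('scene',B(0,.079,.072)),proj('top',B(0,.079,.072)))
print('behind',B(0,.105,.062)); go(*B(0,.105,.064),1.771)"
```

```text
ring end [0.58430512 0.02592526 0.118     ] [252.71654972 188.80431087] [250.84494592 169.88164146]
behind [0.57913972 0.05140699 0.108     ]
t 28.4 pos [0.5728 0.0506 0.153 ] yaw 1.7663 tilt 0.0211 shift cm [-0.133  0.611  4.299] rows 1.0486031928747475 turn -0.004707072836573234 F [ 0.66  0.69 -0.18] gap 0.0006
```

Request:
{"method": "drive_tool", "body": {"rows": "0 0.1 0.3 0.7 0;0 0.1 0.3 0.8 0;0 0 0 0.8 0;0 0 0 0.8 0;0 0 0 0.5 0;0 0 0 0 0;0 0 0 0 0"}}

```text
clock: 28.98
tool_pos: [0.5788, 0.0512, 0.1107]
ee_rot: [0.637, 0.771, 0.007, -0.007]
ft_force: [0.4, -0.6, 0.4]
finger_gap: 0.0001
```

```bash
python3 -c "
from h import *
go(.58,.0505,.11,1.771);print(st()[2][:,2])
for n in ('scene',):
    im=optics.grab_frame(n)[:,:,::-1]; cv2.imwrite(f'pics/{n}8.png',im)
    c=im[150:220,205:275] if n=='scene' else im[140:200,245:305]; cv2.imwrite(f'pics/{n}8z.png',np.clip(cv2.resize(c,None,fx=8,fy=8,interpolation=2)*1.6,0,255).astype('uint8'))
"
```

```text
t 28.98 pos [0.5788 0.0512 0.1107] yaw 1.7613 tilt 0.0202 shift cm [-0.093  0.103  0.073] rows 0.02517323444168465 turn -0.009734847827338022 F [ 0.4  -0.57  0.44] gap 0.0001
[-0.00165335  0.02014258 -0.99979575]
```

View pics/scene8z.png

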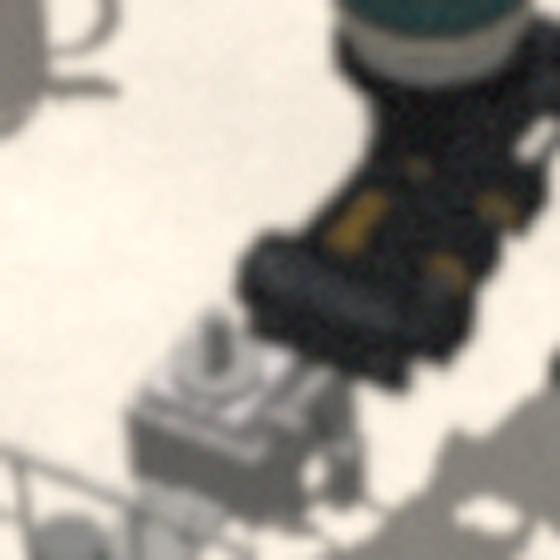

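Request:
{"method": "drive_tool", "body": {"rows": "0 -0.6 0.05 0 0;0 -0.8 0.05 0 0;0 -0.8 0 0 0"}}

```text
clock: 29.28
tool_pos: [0.5843, 0.0314, 0.1118]
ee_rot: [0.636, 0.771, 0.009, -0.008]
ft_force: [-1.8, 6.8, 6.2]
finger_gap: 0.0007
```

```bash
cat > g.py <<'E'
from h import *
c,s_=np.cos(.2),np.sin(.2)
s,p,M=st(); d=p-[.6,-.0515,.046]
print(round(s['clock'],2),'bracket frame',(c*d[0]+s_*d[1]).round(4),(-s_*d[0]+c*d[1]).round(4),d[2].round(4),'F',s['ft_force'].round(1),'T',s['wrist_torque'].round(2))
E
python3 g.py
```

```text
29.28 bracket frame 0.001 0.0843 0.0658 F [-1.8  6.8  6.2] T [ 0.97  0.26 -0.01]
```

Request:
{"method": "drive_tool", "body": {"rows": "0 -0.7 0 0 0;0 -0.7 0 0 0"}}

```text
clock: 29.45
tool_pos: [0.5879, 0.0187, 0.114]
ee_rot: [0.637, 0.771, 0.011, -0.009]
ft_force: [-1.8, 4.3, 3.3]
finger_gap: 0.0002
```

```bash
python3 g.py
```

```text
29.45 bracket frame 0.002 0.0712 0.068 F [-1.8  4.3  3.3] T [0.67 0.3  0.01]
```

Request:
{"method": "drive_tool", "body": {"rows": "0 -0.7 0 0 0;0 -0.7 0 0 0"}}

```text
clock: 29.62
tool_pos: [0.591, 0.0052, 0.1157]
ee_rot: [0.637, 0.771, 0.013, -0.01]
ft_force: [-1.2, 3.7, 1.1]
finger_gap: 0.0005
```

```bash
python3 g.py
```

```text
29.62 bracket frame 0.0024 0.0573 0.0697 F [-1.2  3.7  1.1] T [0.59 0.16 0.08]
```

Request:
{"method": "drive_tool", "body": {"rows": "0 -0.7 0 0.2 0;0 -0.7 0 0.2 0"}}

```text
clock: 29.78
tool_pos: [0.5948, -0.0094, 0.1128]
ee_rot: [0.637, 0.771, 0.014, -0.009]
ft_force: [-1.9, 3.4, 3.0]
finger_gap: 0.0004
```

```bash
python3 g.py
```

```text
29.78 bracket frame 0.0032 0.0423 0.0668 F [-1.9  3.4  3. ] T [0.44 0.18 0.06]
```

Request:
{"method": "drive_tool", "body": {"rows": "0 -0.7 0 0.2 0;0 -0.7 0 0.2 0"}}

```text
clock: 29.95
tool_pos: [0.5978, -0.0249, 0.108]
ee_rot: [0.637, 0.771, 0.014, -0.009]
ft_force: [-0.2, 2.5, -1.6]
finger_gap: 0.0008
```

```bash
python3 g.py
```

```text
29.95 bracket frame 0.0031 0.0266 0.062 F [-0.2  2.5 -1.6] T [0.37 0.07 0.01]
```

Request:
{"method": "drive_tool", "body": {"rows": "0 -0.7 0 0.2 0;0 -0.7 0 0.2 0"}}

```text
clock: 30.12
tool_pos: [0.6001, -0.0408, 0.1018]
ee_rot: [0.637, 0.771, 0.013, -0.009]
ft_force: [-1.0, 0.3, 0.0]
finger_gap: 0.0004
```

```bash
python3 g.py
```

```text
30.12 bracket frame 0.0022 0.0104 0.0558 F [-1.   0.3  0. ] T [ 0.03 -0.01  0.02]
```

Force has dropped to zero, so the ring has probably snapped over. I'll retreat upward and look.

Request:
{"method": "drive_tool", "body": {"rows": "0 0 0 -1 0;0 0 0 -2 0;0 0 0 -2.5 0;0 1.5 0 -2.5 0;0 3 0 -2 0;0 3 0 -1 0;0 3 0 -1 0;0 3 0 0 0;0 3 0 0 0;0 3 0 0 0;0 0 0 0 0;0 0 0 0 0"}}

```text
clock: 31.12
tool_pos: [0.5681, 0.1442, 0.2399]
ee_rot: [0.641, 0.768, 0.014, -0.002]
ft_force: [-0.1, -0.0, 0.8]
finger_gap: 0.0003
```

```bash
python3 g.py; python3 -c "
from h import *
for n in ('scene','top'):
    im=optics.grab_frame(n)[:,:,::-1]; cv2.imwrite(f'pics/{n}9.png',im)
    c=im[170:220,205:255] if n=='scene' else im[140:190,250:300]; cv2.imwrite(f'pics/{n}9z.png',np.clip(cv2.resize(c,None,fx=10,fy=10,interpolation=2)*(1.6 if n=='scene' else 1.1),0,255).astype('uint8'))
"
```

```text
31.12 bracket frame 0.0076 0.1981 0.1939 F [-0.1 -0.   0.8] T [-0.06 -0.08 -0.  ]
```

View pics/scene9z.png

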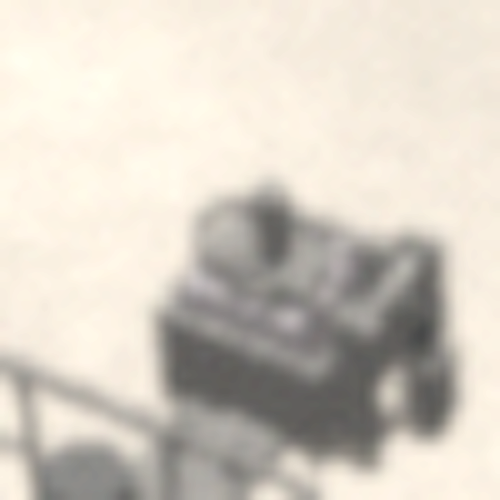

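View pics/top9z.png

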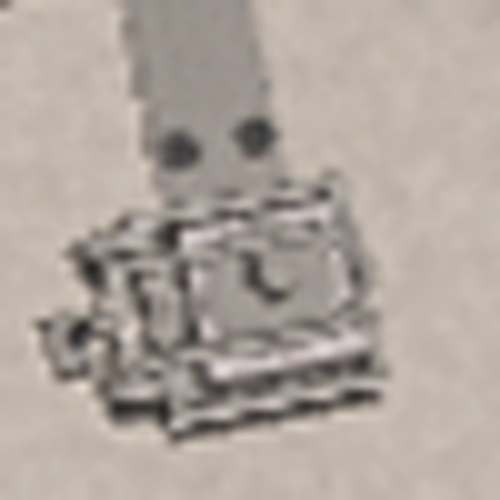

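View pics/top9.png

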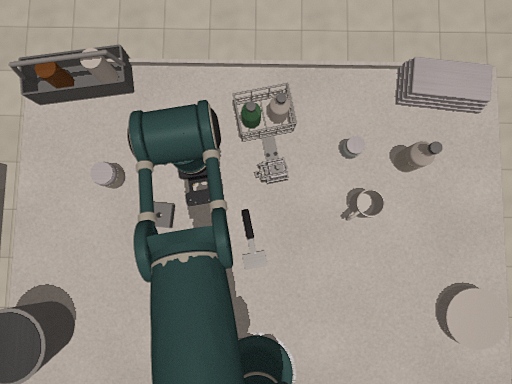

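```bash
python3 -c "
from h import *
c,s=np.cos(.2),np.sin(.2)
B=lambda x,y,z: np.array([.6,-.0515,.046])+[c*x-s*y,s*x+c*y,z]
for n,o in (('scene',(205,170)),('top',(250,140))):
    im=cv2.imread(f'pics/{n}9.png'); im=im[o[1]:o[1]+50,o[0]:o[0]+50]; im=np.clip(cv2.resize(im,None,fx=10,fy=10,interpolation=2)*(1.5 if n=='scene' else 1.1),0,255).astype('uint8')
    for a,col in ((0,(0,0,255)),(.25,(255,0,0))):
        for x in (-.0145,0,.0145):
            r=.074; P=B(x,.042-r*np.cos(a),.0085+r*np.sin(a)); u=(proj(n,P)-o+.5)*10; cv2.circle(im,tuple(u.astype(int)),4,col,1)
    cv2.imwrite(f'pics/{n}9o.png',im)
"
```

```text
(no output)
```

View pics/scene9o.png

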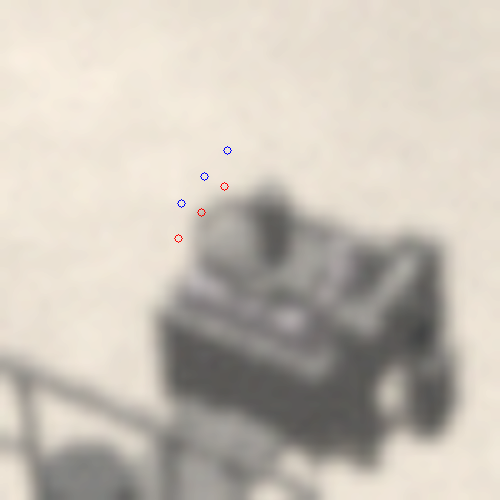

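View pics/top9o.png

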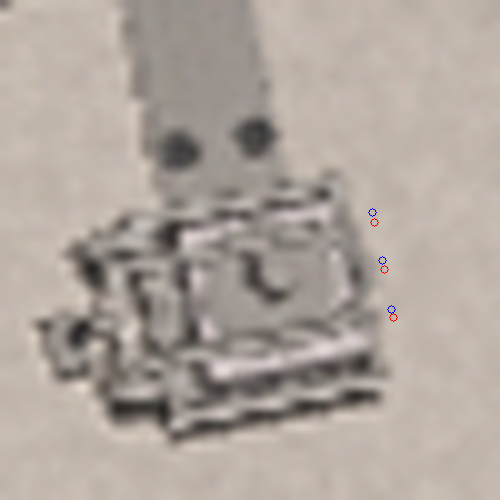

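```bash
python3 -c "
from h import *
c,s=np.cos(.2),np.sin(.2)
B=lambda x,y,z: np.array([.6,-.0515,.046])+[c*x-s*y,s*x+c*y,z]
out=[]
for n,o in (('scene',(200,165)),('top',(245,140))):
  for k in (0,9):
    im=cv2.imread(f'pics/{n}{k}.png'); im=im[o[1]:o[1]+50,o[0]:o[0]+60]; im=np.clip(cv2.resize(im,None,fx=6,fy=6,interpolation=2)*(1.4 if n=='scene' else 1.1),0,255).astype('uint8')
    out.append(im.copy())
    def pl(pts,col):
        q=np.array([((proj(n,B(*p))-o+.5)*6) for p in pts]).astype(int); cv2.polylines(im,[q],True,col,1)
    pl([(-.033,-.033,-.007),(.033,-.033,-.007),(.033,.033,-.007),(-.033,.033,-.007)],(0,200,0))
    pl([(-.0145,.042,.0085),(-.0145,-.032,.0085),(.0145,-.032,.0085),(.0145,.042,.0085)],(0,0,255))
    if k: out.append(im)
cv2.imwrite('pics/cmp.png',np.vstack([np.hstack([out[0],out[1]]),np.hstack([out[3],out[4]])]))
cv2.imwrite('pics/cmp2.png',np.hstack([out[2],out[5]]))
"
```

```text
(no output)
```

View pics/cmp.png

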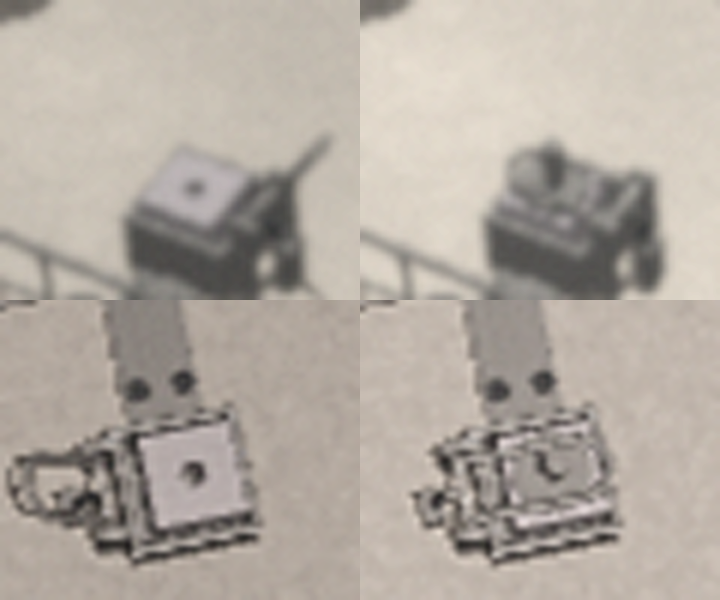

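View pics/cmp2.png

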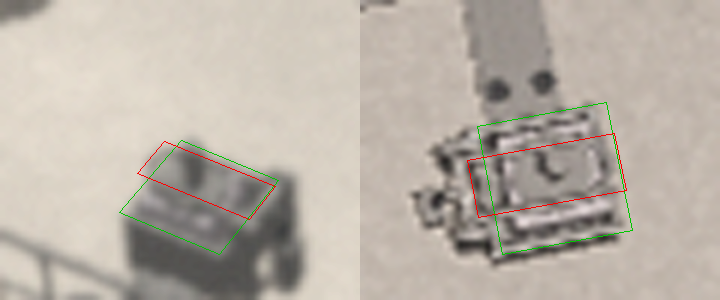

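```bash
python3 -c "
from cell import robot,sensors
print(sensors.get_state()['clock'], robot.sign_off())"
```

```text
the job is handed in; nothing more can be done
31.2167 None
```

The pin is home in the bracket, the sprung ring is flipped over it, and the job was handed in at 31.2 s of the 67 s allowed.

- **Pin:** I took it from the parking block and felt it into the bore. First I touched down on the block face a few times, up to 27 N at most. Sliding in took about 4 N past the ball. The collar bottomed at 16–19 N, with the foot about 7.7 mm above the shelf, where home is about 8 mm. I then let go and pressed the top of the neck with shut fingers. It stopped hard at 82.2 mm under 14 N; home is 82 mm.
- **Ring:** I pushed it over from behind with about 3–7 N sideways (about 9 N including the upward part), and the force then dropped to zero. The last pictures show it down round the neck on the collar.
- **Other objects:** they look unmoved in the top view, and the arm is clear of everything.

**What disagreed:**
- My image overlay for the closed ring's end was about 5–9 mm out in both views, because I had taken the block's centre as the nominal hole. Shifting it to match the frame made it fit, but I did not measure the ring's angle separately.
- Wrist tilt drifted by up to about 3° during moves. I worked most of it back before inserting the pin; about 0.9° was left when the pin went in.

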